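Fit the harvest cart's wheel and lock it with its hairpin clip

ROBOT

A 7-joint arm with a two-finger parallel gripper is mounted at the origin on the work surface. World frame = base frame: x ahead of the robot, y to its left, z up, the work surface at z = 0. Lengths are in m, angles in rad, forces in N, time in s.
With the tool pointing down it reaches from about 0.425 to 0.925 m from the base axis. Payload 6.8 kg.
Tool frame: the origin (TCP) lies on the centre line of the jaws, within the pads' length; the fingertips stand 14 mm ahead of it and the grasp point (between the pads) lies 5 mm behind it (r.nose_length is the distance from the TCP to the fingertips, in m); z points along the fingers, y is the direction in which the jaws open and shut (so a half turn about z gives the same grasp; the last joint's range is limited). The gripper opens to 85 mm and grips with 20 to 120 N. Pads are 22 mm wide; open, the fingers measure 114 mm over their backs; the gripper's body (76 mm by 85 mm) begins 54 mm behind the grasp point. The pads swing forward as they close: fully open they stand 13 mm farther back than shut.
Start: joints at [1.153, 0.477, 0.022, 1.555, -0.011, 1.109, -0.083], TCP at [0.206, -0.643, 0.245] pointing down, gripper open.
Joint ranges: [-2.96, 2.96], [-0.34, 2.1], [-1.41, 1.46], [0.24, 2.44], [-1.37, 4.51], [0.17, 1.92], [-2.96, 2.96]. Speed limits (rad/s): [2.39, 2.39, 3.14, 3.14, 3.14, 3.14, 3.14].

INTERFACE

Orientations are given as a rotation vector (axis times angle).
In Python, from bench import r, imaging, look_for, outline_of gives the robot as it stands. The module is installed in compiled form; this text tells all that it offers.
- The arm moves only by the tool carry_out, never from a script. Its arguments are lists of equal length, an entry for each row: "offset": the shift along the tool's x, y, z as a fraction of full scale, a list of three; "turn": the turn, a rotation vector about the tool's x, y, z as a fraction of full scale, a list of three. A call has 1 to 8 rows; each row is the pose to reach, as a shift and turn from the pose commanded when the call began, along the tool's axes at that moment; what a row does not reach only later rows make up. Full scale, the value 1, is 0.5 m for a shift and 1.5 rad for a turn. A row lasts 1/10 s, in which the tool goes at most 50 mm and 8.59 degrees, less where a joint would pass 70% of its speed; a pose out of reach is approached as far as the arm can. A call with a number of a shift or a turn outside -1 to 1 is refused whole. A call with a gripper value outside its range is refused whole. "hand" is the closure, from 0 (fully open) to 1 (shut), set as the call begins (left out, the last holds). The fingers move at their own pace and stop on an object; "force" is the grip in N (left out, the last holds). Time passes only in rows, so rows that repeat a pose let the fingers close. It gives the time, the measured TCP pose, the force and the opening at its end, in the units of the state.
- r.get_obs(): the state, without advancing time (a new reading comes with each control period).
- imaging.grab_frame(name): name is "side" or "top" or "wrist"; returns a dict with "pixels" (420x560x3 uint8, red, green, blue), "fx", "fy", "cx", "cy" (pixels), "k1" (the pictures are not rectified: a ray, as slopes to the right and down, at radius r is drawn at 1 + k1 r^2 times it, then the intrinsics apply), "R" (3x3) and "t" (3): a world point X has camera coordinates R X + t. Camera axes: x right, y down, z forward; pixel columns grow to the right and rows downward; lengths in m; the calibration is good to about 2 mm. A picture is of the moment at which its call begins. There is no depth.
- r.hand_in(): hands the job in, once; it reports no verdict.
Trained networks look in the newest picture that a camera, given by its name, has taken for a name from the list of things; names that differ only in an ending like _2 or _b are one class to them, and where a whole thing is asked for, a point or a joint stands for the part that bears it (a point fixed in the world has none). Each returns a list of dicts, best first, with "score" (0 to 1); they miss things now and then, are a little off and sometimes report something else, mostly with a low value. They report only what shows in the picture. A call takes as long as a camera call.
- look_for(query, camera): "xyz" ([x, y, z] in m, in the coordinates of the camera as it stood for that picture, good to about 4 mm: the middle of the surface that is visible of it).
- outline_of(query, camera): "region" (420x560 bool, what is visible of it).
The state is a dict: "clock": time; "joints": joint angles; "qvel": joint speeds; "tau": joint torques, N m; "tcp_pos": TCP position; "orientation": TCP orientation; "contact_force": force on the tool from outside, world axes, zero at the start; "moment": the same for the moment, N m; "grip_width": finger opening in m.
Only numpy, scipy, OpenCV 4.12 (cv2) and the standard library are available. Lean on these libraries where they do the work, as an engineer would, in place of code of your own. Each camera call takes 0.05 s, during which the arm holds its last target. There are 200 camera calls.

TASK

Slip the cart wheel over the upright stub axle in the vise until its hub sits down on the collar. Then lock it: pick up the hairpin clip, feed its straight leg into the cross hole near the axle's end and push the clip sideways until the bowed leg snaps over the shank and holds it, without forcing the clip. Let go and leave the other things on the bench where they are.

Things in the scene. Friction and masses are not known exactly. Their poses are not given: they have to be found in the camera images.
- axle_hole (a point): Centre of the cross hole in the stub axle, a bright 20 mm round shank upright in a fixed bench vise. x axis along the hole, z axis up the shank. The hole is 8 mm wide and high, goes right through and may be entered from either end. The shank's tip is 18 mm above this point and tapers from 20 to 10 mm over its last 6 mm.
- axle_collar (a point): On the shank's axis, on the top face of the axle's 38 mm round collar, where the wheel's hub must sit: 56 mm below the cross hole. The blue vise's jaws are 17 to 27 mm lower, 105 mm above the bench.
- wheel_hub (a point): Loose cart wheel lying flat on the bench (yellow hub and spokes, 0.4 to 0.75 kg). The hub is a tube 50 mm long, 38 mm outside, 23 mm bore; this point is its centre, half-way up, z axis along the bore. The upper 30 mm of the hub stands free above the spokes and is the place to grip. Seated on the collar, this point is 31 mm below the cross hole.
- wheel_tyre (a point): Centre of the wheel's black tyre, 18 mm above the underside: 176 mm outside, 132 mm inside, 36 mm thick, underside flush with the hub's. The five spokes lie 12 to 20 mm above that underside.
- clip_grip (a point): Loose hairpin clip of 5 mm brass-coloured wire lying flat on the bench, under 50 g, 107 mm long. This point is midway between its two parallel wires (23 mm over both, parallel from 13 mm ahead to 4 mm behind it), where to grip it across; the closed bend ends 16 mm behind. x axis towards the open end, y axis from the straight leg to the bowed leg, z up.
- clip_tip (a point): Free end of the clip's straight leg: 92 mm ahead of clip_grip and 9 mm to its -y side. The last 6 mm are 3 mm thick, the rest 5 mm. When home, the straight leg lies in the hole (about 1.5 mm to the bow's side of its middle) and the bow grips the shank's side.
- clip_spring (a point): Root of the sprung bowed leg; x axis parallel to clip_grip's at rest, 0.05 to 0.08 rad open at the bulge. From its mouth the leg narrows to a bulge, 8 mm on it bows round the shank, then closes steeply. Hand-bent: the bow lies 46 to 70 mm ahead of clip_grip, so feel for it: 2 to 8 N to pass the bulge, it pulls itself in, then stops. Over 12 N of this leg on the axle (7 to 10 N push) is forcing.
- scale: Digital bench scale, black with a steel plate, 160 x 200 x 29 mm, origin under its centre. Leave alone.
- twine: Spool of twine, 76 mm across, 74 mm high, origin under its centre. Leave alone.
- secateurs: Red-handled secateurs, 170 mm, lying flat. Leave alone.
- grease_tin: Green tin, 72 mm across, 62 mm high, origin under its centre. Leave alone.
- wrench: Steel spanner, 200 mm, lying flat. Leave alone.
- hitch_pin: Steel hitch pin, 90 mm, lying. Leave alone.
- washer: Spare steel washer, 42 mm, lying flat; not needed, the wheel's hub has its own steel face. Leave alone.

How it is judged:
On the way:
1. the wheel is on the axle, its hub down on the collar (horizontal distance between wheel_hub and axle_hole below 0.005 m and z of wheel_hub in the frame of axle_hole between -0.035 and -0.0285 m), for 0.2 s.
At the end, for the whole second after the job is handed in: Hub on the collar within 2.5 mm, centred within 5 mm; the clip's straight leg through the cross hole and along it within 17 degrees, the shank 43.5 to 72.5 mm ahead of the clip's grip point, the bowed leg open under 0.04 rad and gripping the axle with over 0.3 N; wheel and clip at rest (all of step 1 and x of axle_hole in the frame of clip_grip between 0.0435 and 0.0725 m and y of axle_hole in the frame of clip_grip between -0.0135 and -0.0055 m and z of axle_hole in the frame of clip_grip between -0.014 and 0.014 m and angle between the x axis of clip_spring and the x axis of clip_grip, either way round below 0.04 rad and contact force between clip_leg and axle above 0.3 N and angle between the x axis of clip_grip and the x axis of axle_hole, either way round below 0.3 rad and linear speed of each of clip, wheel below 0.02 m/s); the robot touches nothing.
It fails at once if the clip is forced: its bowed leg presses on the axle with more than 12 N, or the whole clip with more than 40 N (contact force between clip_leg and axle above 12 N or contact force between clip and axle above 40 N).
It fails at once if another thing on the bench is pushed more than 30 mm away (distance of any of scale, twine, secateurs, grease_tin, wrench, hitch_pin, washer from where it was at the start of the episode above 0.03 m).
It also fails if it takes over 72 s, if anything falls off the work surface, if the arm or the gripper's body presses on something with over 40 N, if the wrist force passes 120 N, or if a joint passes its speed limit or range.

## Working session

There is one attempt and no reset: what is moved stays moved. The work goes in short steps, Python scripts to look and compute and a tool call to move; the robot and the scene stay as the last step left them, time stands still between calls to the robot, and variables do not carry over. Pictures are saved under pics/ and viewed, about 8 in all and at most 12, crops included, and the job is handed in when it is done.

Besides the shell and the picture viewer there is one more tool, called after "Emit:" as name(argument=value, ...) on one line, values as JSON. carry_out: Moves the arm, as the interface text tells. Shift numbers are shares of 0.5 m and turn numbers shares of 1.5 rad, none past 1 either way. Its arguments: {"type":"object","properties":{"offset":{"type":"array","items":{"type":"array","items":{"type":"number","minimum":-1,"maximum":1}}},"turn":{"type":"array","items":{"type":"array","items":{"type":"number","minimum":-1,"maximum":1}}},"hand":{"type":"number"},"force":{"type":"number"}},"required":["offset","turn"]}

```bash
mkdir -p pics
cat > h.py <<'E'
import numpy as np, cv2
from bench import r, imaging, look_for, outline_of
from scipy.spatial.transform import Rotation as Ro
np.set_printoptions(precision=4,suppress=True)
def proj(f,X):
    c=f["R"]@np.array(X,float)+f["t"]; a,b=c[0]/c[2],c[1]/c[2]; s=1+f["k1"]*(a*a+b*b)
    return np.array([f["fx"]*a*s+f["cx"],f["fy"]*b*s+f["cy"]])
def ray(f,uv):
    d=np.array([(uv[0]-f["cx"])/f["fx"],(uv[1]-f["cy"])/f["fy"]]); p=d.copy()
    for _ in range(20): p=d/(1+f["k1"]*(p@p))
    R=np.array(f["R"]); return -R.T@f["t"], R.T@np.array([p[0],p[1],1])
def atz(f,uv,z):
    o,d=ray(f,uv); return o+d*(z-o[2])/d[2]
def tow(f,xyz): return np.array(f["R"]).T@(np.array(xyz)-f["t"])
def save(f,n): cv2.imwrite("pics/"+n+".png",f["pixels"][:,:,::-1])
def st():
    o=r.get_obs(); print("t",o["clock"],"tcp",np.array(o["tcp_pos"]),"rv",np.array(o["orientation"]),"F",np.array(o["contact_force"]),"M",np.array(o["moment"]),"w",o["grip_width"]); return o
E
python3 - <<'E'
from h import *
o=st(); print(Ro.from_rotvec(o["orientation"]).as_matrix(),r.nose_length)
ims=[]
for n in ("top","side"):
    f=imaging.grab_frame(n); save(f,n+"0"); 
    print(n,"cam",-np.array(f["R"]).T@f["t"],f["fx"],f["k1"])
    for q in ("axle_hole","axle_collar","wheel_hub","wheel_tyre","clip_grip","clip_tip","scale","twine","secateurs","grease_tin","wrench","hitch_pin","washer"):
        for d in look_for(q,n)[:2]: print(q,round(d["score"],2),tow(f,d["xyz"]))
E
```

```text
t 0.0 tcp [ 0.2056 -0.6423  0.2443] rv [-3.1023 -0.4844  0.0006] F [ 0.4508 -0.2654  0.0608] M [0.0069 0.0062 0.0239] w 0.0854255151030439
[[ 0.9524  0.3048 -0.0007]
 [ 0.3048 -0.9524  0.0017]
 [-0.0001 -0.0018 -1.    ]] 0.014
top cam [ 0.3632 -0.0477  1.3428] 433.85503624736975 0.03489207757372809
axle_hole 0.47 [0.6417 0.0062 0.1353]
axle_collar 0.59 [0.6422 0.0054 0.1336]
axle_collar 0.4 [0.7416 0.2589 0.0607]
wheel_tyre 0.87 [0.4556 0.3144 0.0353]
wheel_tyre 0.55 [ 0.452  -0.3054  0.0283]
clip_grip 0.29 [ 0.7111 -0.2999  0.0694]
clip_tip 0.62 [ 0.4546 -0.0834  0.0039]
scale 0.73 [ 0.4495 -0.3038  0.0288]
twine 0.85 [ 0.7091 -0.2998  0.0661]
secateurs 0.92 [0.6444 0.3991 0.0199]
grease_tin 0.7 [0.7398 0.2609 0.0596]
wrench 0.93 [ 0.5929 -0.5215  0.0041]
hitch_pin 0.5 [ 0.6671 -0.1724  0.0133]
washer 0.46 [0.5287 0.1488 0.007 ]
side cam [0.2386 0.8062 1.0683] 419.9989302167728 -0.02207123500927056
axle_hole 0.79 [0.6421 0.011  0.13  ]
axle_collar 0.62 [0.6437 0.0118 0.1309]
wheel_hub 0.95 [0.4582 0.318  0.0366]
wheel_tyre 0.96 [0.454  0.317  0.0337]
twine 0.73 [ 0.705  -0.2825  0.0623]
secateurs 0.56 [0.6445 0.4109 0.0145]
grease_tin 0.77 [0.7397 0.2734 0.0641]
grease_tin 0.74 [0.6449 0.4094 0.0176]
wrench 0.75 [ 0.5887 -0.5228  0.0065]
hitch_pin 0.63 [ 0.659  -0.1676  0.0149]
```

View pics/top0.png

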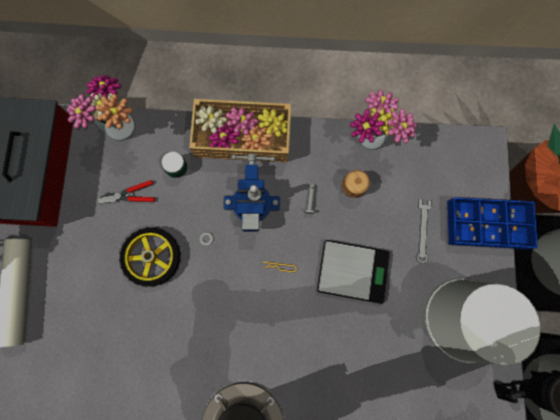

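View pics/side0.png

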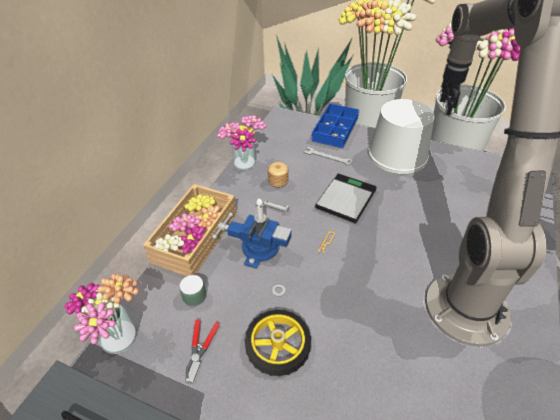

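The top view shows the wheel at (150,256), the axle and vise at (252,195) and the clip at (280,266). The side view agrees: wheel (277,340), axle (261,210), clip (327,242). I'll fly over the clip and axle with the wrist camera.

```bash
cat >> h.py <<'E'
def go(p,Rt=None):
    """numbers for carry_out: target pos p, target tool matrix"""
    o=r.get_obs(); R=Ro.from_rotvec(o["orientation"]).as_matrix()
    d=R.T@(np.array(p)-o["tcp_pos"]); t=np.zeros(3) if Rt is None else Ro.from_matrix(R.T@Rt).as_rotvec()
    print("offset",d/0.5,"turn",t/1.5,"dist",np.linalg.norm(d),"deg",np.degrees(np.linalg.norm(t)))
def down(ang): # tool down, tool x at world angle ang
    c,s=np.cos(ang),np.sin(ang); return np.array([[c,s,0],[s,-c,0],[0,0,-1.]])
E
python3 - <<'E'
from h import *
o=r.get_obs(); f=imaging.grab_frame("wrist"); R=Ro.from_rotvec(o["orientation"]).as_matrix()
print("cam in tool",R.T@(-np.array(f["R"]).T@f["t"]-o["tcp_pos"]),"\n",np.array(f["R"])@R,f["fx"],f["k1"])
go([0.46,-0.2,0.36],down(0));
E
```

```text
cam in tool [ 0.0719 -0.0006 -0.1297] 
 [[ 0.001   1.      0.0013]
 [-0.9596  0.0014 -0.2814]
 [-0.2814 -0.0009  0.9596]] 292.4149021501943 0.009137979404100225
offset [ 0.7542 -0.6886 -0.2293] turn [-0.     -0.      0.2065] dist 0.5233343418591571 deg 17.74738489992132
```

Emit:
carry_out(offset=[[0.754, -0.689, -0.23], [0.754, -0.689, -0.23], [0.754, -0.689, -0.23], [0.754, -0.689, -0.23], [0.754, -0.689, -0.23], [0.754, -0.689, -0.23], [0.754, -0.689, -0.23], [0.754, -0.689, -0.23]], turn=[[0, 0, 0.206], [0, 0, 0.206], [0, 0, 0.206], [0, 0, 0.206], [0, 0, 0.206], [0, 0, 0.206], [0, 0, 0.206], [0, 0, 0.206]])

```text
clock: 2.25
tcp_pos: [0.4005, -0.3025, 0.334]
orientation: [3.141, 0.001, 0.001]
contact_force: [1.3, -1.0, 0.5]
grip_width: 0.0854
```

Run:
```python
from h import *
st(); go([0.44,-0.06,0.30],down(0))
```

```text
t 2.25 tcp [ 0.4005 -0.3025  0.334 ] rv [3.141  0.0011 0.001 ] F [ 1.344  -1.04    0.5199] M [-0.0016 -0.0313 -0.0159] w 0.08535134928862759
offset [ 0.0792 -0.485   0.0677] turn [ 0.0004 -0.0004  0.0005] dist 0.2480456118939739 deg 0.06564816972140303
```

Emit:
carry_out(offset=[[0.08, -0.485, 0.068], [0.08, -0.485, 0.068], [0.08, -0.485, 0.068], [0.08, -0.485, 0.068], [0.08, -0.485, 0.068], [0.08, -0.485, 0.068], [0.08, -0.485, 0.068]], turn=[[0, 0, 0], [0, 0, 0], [0, 0, 0], [0, 0, 0], [0, 0, 0], [0, 0, 0], [0, 0, 0]])

```text
clock: 2.95
tcp_pos: [0.4398, -0.061, 0.2993]
orientation: [3.141, 0.006, 0.0]
contact_force: [-0.4, -0.2, 0.2]
grip_width: 0.0855
```

Run:
```python
from h import *
st(); f=imaging.grab_frame("wrist")
for q in ("axle_hole","axle_collar","wheel_hub","clip_grip","clip_tip","clip_spring"):
    for d in look_for(q,"wrist")[:2]: w=tow(f,d["xyz"]); print(q,round(d["score"],2),w,proj(f,w))
im=f["pixels"][:,:,::-1]
m=outline_of("clip_grip","wrist"); 
if m: ys,xs=np.nonzero(m[0]["region"]); print(m[0]["score"],xs.min(),xs.max(),ys.min(),ys.max())
s=imaging.grab_frame("side"); si=s["pixels"][150:250,210:310,::-1]
si=cv2.resize(si,(400,400),interpolation=cv2.INTER_CUBIC)
big=np.zeros((600,800,3),np.uint8); big[:420,:560]=im; cv2.imwrite("pics/w1.png",big[:420,:560]); cv2.imwrite("pics/s1.png",si)
```

```text
t 2.95 tcp [ 0.4398 -0.061   0.2993] rv [3.1413 0.0058 0.0001] F [-0.3672 -0.1909  0.169 ] M [-0.0158 -0.0027  0.0161] w 0.08545146198892802
axle_collar 0.55 [ 0.6333 -0.163   0.0214] [361.0847  18.8748]
wheel_hub 0.61 [0.4588 0.2552 0.0333] [ 40.4973 162.6838]
clip_tip 0.76 [ 0.454  -0.0807  0.0075] [289.9921 165.1406]
clip_spring 0.76 [ 0.4529 -0.0704  0.0076] [282.8259 165.8576]
0.9 258 327 156 174
```

View pics/w1.png

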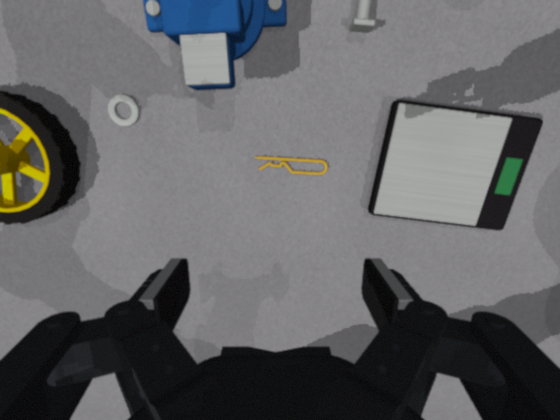

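The wrist picture shows the clip from (257,157), the tip of its straight leg, to the bend at (327,167). Its open end points to +y with the straight leg on the +x side. Next I'll check the axle crop.

View pics/s1.png

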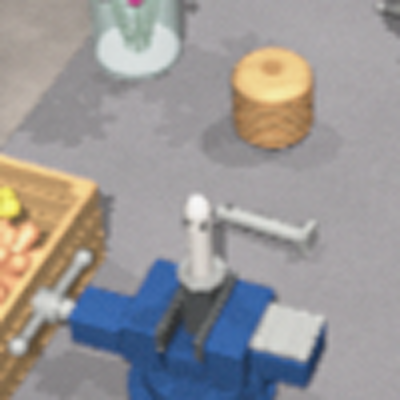

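Run:
```python
from h import *
go([0.46,0.16,0.30],down(0))
```

```text
offset [ 0.0404 -0.4448 -0.0016] turn [ 0.     -0.0001 -0.0003] dist 0.22330590004384307 deg 0.02302446779415185
```

The hole ends appear as dark dots at (187,225) and (207,227) in the crop, so the hole is roughly across the side camera's view. I'll take an oblique wrist look at the axle.

Emit:
carry_out(offset=[[0.06, -0.27, 0.1], [0.06, -0.27, 0.1], [0.06, -0.27, 0.1], [0.06, -0.27, 0.1], [0.06, -0.27, 0.1], [0.06, -0.27, 0.1]], turn=[[0, 0.349, 0], [0, 0.349, 0], [0, 0.349, 0], [0, 0.349, 0], [0, 0.349, 0], [0, 0.349, 0]])

```text
clock: 4.0
tcp_pos: [0.4691, 0.0728, 0.249]
orientation: [3.034, 0.003, 0.81]
contact_force: [0.4, -0.7, 0.5]
grip_width: 0.0857
```

Run:
```python
from h import *
st(); f=imaging.grab_frame("wrist")
for q in ("axle_hole","axle_collar","wheel_hub"):
    for d in look_for(q,"wrist")[:2]: w=tow(f,d["xyz"]); print(q,round(d["score"],2),w,proj(f,w))
p=proj(f,[0.642,0.009,0.18]); print(p)
u,v=(p-40).astype(int).clip(0); print(u,v,proj(f,[0.642,0.009,0.127]))
c=f["pixels"][v:v+100,u:u+80,::-1]; cv2.imwrite("pics/w2.png",cv2.resize(c,None,fx=6,fy=6,interpolation=cv2.INTER_CUBIC))
np.savez("w2.npz",**f)
np.savez("side.npz",**imaging.grab_frame("side")); np.savez("top.npz",**imaging.grab_frame("top"))
```

```text
t 4.0 tcp [0.4691 0.0728 0.249 ] rv [3.0343 0.0025 0.8102] F [ 0.3642 -0.69    0.5432] M [-0.0447  0.49   -0.0376] w 0.08565690747554845
axle_hole 0.67 [0.6399 0.0068 0.1567] [347.2171  90.3781]
axle_collar 0.92 [0.6416 0.0092 0.1609] [345.6066  85.8196]
wheel_hub 0.95 [0.4824 0.3262 0.0373] [ 65.7239 266.5421]
[351.0557  71.0696]
311 31 [338.1658 106.5918]
```

View pics/w2.png

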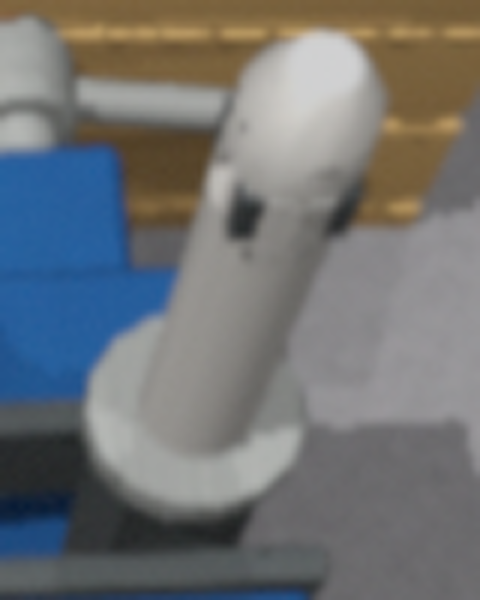

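The crop shows the shank, its collar (ellipse centre near full-frame (343.5,98)) and two hole mouths, at full-frame (351,66) and (368,66). I'll work out the axle axis and hole direction from these, and locate the wheel.

Run:
```python
from h import *
f=np.load("w2.npz"); s=np.load("side.npz"); t=np.load("top.npz")
for z in (0.122,0.127,0.132): print(z,"collar",atz(f,(343.5,98.5),z)[:2],"tip",atz(f,(365,41),z+.074)[:2],"holes",atz(f,(351.3,66.5),z+.056)[:2],atz(f,(368,66),z+.056)[:2],"side holes",atz(s,(256.75,206.25),z+.056)[:2],atz(s,(261.75,206.75),z+.056)[:2])
# wheel: yellow hub + tyre in top & side
for n,g in (("top",t),("side",s),("w2",f)):
    hsv=cv2.cvtColor(g["pixels"],cv2.COLOR_RGB2HSV); m=((hsv[...,0]>22)&(hsv[...,0]<34)&(hsv[...,1]>150)&(hsv[...,2]>60)).astype(np.uint8)
    k,l,stt,c=cv2.connectedComponentsWithStats(m); o=np.argsort(-stt[1:,4])[:2]+1
    for i in o: print(n,stt[i],c[i],"z.018",atz(g,c[i],0.018))
a=s["pixels"][285:390,230:325,::-1]; b=t["pixels"][215:300,105:195,::-1]
a=cv2.resize(a,(400,442),interpolation=cv2.INTER_CUBIC); b=cv2.resize(b,(400,378),interpolation=cv2.INTER_CUBIC)
C=np.zeros((442,800,3),np.uint8); C[:,:400]=a; C[:378,400:]=b; cv2.imwrite("pics/wh.png",C)
go([0.44,0.20,0.26],down(0.5))
```

```text
0.122 collar [0.6549 0.0017] tip [0.6576 0.0008] holes [0.6482 0.0079] [ 0.6487 -0.0066] side holes [0.653  0.0075] [0.6381 0.0038]
0.127 collar [0.6515 0.003 ] tip [0.6528 0.0026] holes [0.6441 0.0094] [ 0.6446 -0.0048] side holes [0.6507 0.012 ] [0.6359 0.0083]
0.132 collar [0.6481 0.0043] tip [0.6481 0.0044] holes [0.64   0.0109] [ 0.6404 -0.003 ] side holes [0.6483 0.0165] [0.6336 0.0128]
top [124 232  49  49 695] [147.7194 255.7266] z.018 [0.4629 0.3186 0.018 ]
top [257 109  30  28 524] [272.6889 121.708 ] z.018 [ 0.917  -0.0369  0.018 ]
side [ 251  314   54   50 1076] [277.2593 336.8987] z.018 [0.4656 0.3001 0.018 ]
side [275 332   6   6  29] [277.4138 334.7241] z.018 [0.4677 0.294  0.018 ]
w2 [  12  225  124  109 5755] [ 66.0276 274.6052] z.018 [0.4732 0.3376 0.018 ]
w2 [ 58 276  18  18 252] [ 66.4524 284.4643] z.018 [0.4612 0.335  0.018 ]
offset [-0.0428 -0.2548 -0.0483] turn [ 0.0872 -0.3419 -0.3263] dist 0.13139926547775024 deg 41.30491772536527
```

Run:
```python
from h import *
go([0.572,0.007,0.26],down(0))
```

```text
offset [0.1862 0.131  0.0838] turn [-0.0001 -0.3492 -0.0007] dist 0.12130173579413661 deg 30.01445139894426
```

Emit:
carry_out(offset=[[0.186, 0.131, 0.084], [0.186, 0.131, 0.084], [0.186, 0.131, 0.084], [0.186, 0.131, 0.084], [0.186, 0.131, 0.084], [0.186, 0.131, 0.084]], turn=[[0, -0.349, 0], [0, -0.349, 0], [0, -0.349, 0], [0, -0.349, 0], [0, -0.349, 0], [0, -0.349, 0]])

```text
clock: 4.9
tcp_pos: [0.5712, 0.008, 0.2584]
orientation: [-3.141, -0.001, -0.0]
contact_force: [-0.8, -0.4, 0.1]
grip_width: 0.0854
```

Run:
```python
from h import *
st(); f=imaging.grab_frame("wrist")
for q in ("axle_hole","axle_collar"):
    for d in look_for(q,"wrist")[:1]: w=tow(f,d["xyz"]); print(q,round(d["score"],2),w,proj(f,w))
p=proj(f,[0.644,0.007,0.165]); u,v=(p-[50,50]).astype(int).clip(0); print(u,v,-f["R"].T@f["t"])
c=f["pixels"][v:v+100,u:u+100,::-1]; cv2.imwrite("pics/w3.png",cv2.resize(c,None,fx=6,fy=6,interpolation=cv2.INTER_CUBIC))
np.savez("w3.npz",**f)
go([0.40,0.285,0.26],down(0.6))
```

```text
t 4.9 tcp [0.5712 0.008  0.2584] rv [-3.1408 -0.0014 -0.0005] F [-0.796  -0.3573  0.0652] M [0.0058 0.0542 0.0068] w 0.08540790052634424
axle_hole 0.59 [0.6474 0.004  0.1969] [283.4905 115.8958]
axle_collar 0.96 [0.6519 0.0052 0.2023] [281.7861 107.8197]
228 71 [0.6429 0.0086 0.3881]
offset [-0.3385 -0.5542 -0.0018] turn [ 0.0005 -0.0004 -0.3986] dist 0.3247124713195894 deg 34.260720311625384
```

View pics/w3.png

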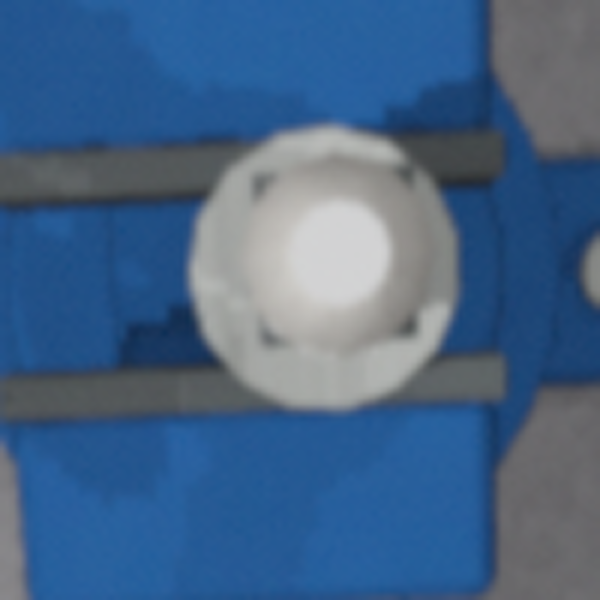

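The overhead view shows the tip disc at full-frame (284.3,113), the collar circle centre at (282.2,115.5), and four dark corners around the hole level. Those corners are aligned with the vise jaws, tilted about 3°. Next I'll compute the axis and head for the wheel.

Run:
```python
from h import *
f=np.load("w3.npz")
for z in (0.122,0.127,0.132): print(z,"collar",atz(f,(282.2,115.5),z)[:2],"tip",atz(f,(284.3,113),z+.074)[:2],"hole",atz(f,(284,113.75),z+.056)[:2], "corner size",np.linalg.norm(atz(f,(228+460/6,115),z)-atz(f,(228+190/6,115),z)))
a=atz(f,(228+262/6,71+185/6),.183);b=atz(f,(228+405/6,71+178/6),.183);c=atz(f,(228+268/6,71+335/6),.183);d=atz(f,(228+408/6,71+328/6),.183)
print(np.degrees(np.arctan2(*(a-b)[[1,0]])),np.degrees(np.arctan2(*(c-d)[[1,0]])),np.degrees(np.arctan2(*(a-c)[[1,0]])),np.degrees(np.arctan2(*(b-d)[[1,0]])))
```

```text
0.122 collar [0.6495 0.0034] tip [0.6491 0.0035] hole [0.6492 0.0033] corner size 0.038953002793791575
0.127 collar [0.6493 0.0035] tip [0.649  0.0037] hole [0.6491 0.0034] corner size 0.03822112772172289
0.132 collar [0.6492 0.0036] tip [0.6488 0.0038] hole [0.6489 0.0035] corner size 0.03748925264965421
92.72484012657883 92.85750894237732 2.3399567783050315 2.4626703739208113
```

Emit:
carry_out(offset=[[-0.34, -0.55, 0], [-0.34, -0.55, 0], [-0.34, -0.55, 0], [-0.34, -0.55, 0], [-0.34, -0.55, 0], [-0.34, -0.55, 0], [-0.34, -0.55, 0], [-0.34, -0.55, 0]], turn=[[0, 0, -0.4], [0, 0, -0.4], [0, 0, -0.4], [0, 0, -0.4], [0, 0, -0.4], [0, 0, -0.4], [0, 0, -0.4], [0, 0, -0.4]])

```text
clock: 5.85
tcp_pos: [0.3973, 0.2859, 0.2601]
orientation: [-2.997, -0.942, -0.004]
contact_force: [-0.3, -1.0, -0.1]
grip_width: 0.0856
```

Run:
```python
from h import *
st(); f=imaging.grab_frame("wrist"); np.savez("w4.npz",**f)
for q in ("wheel_hub","wheel_tyre"):
    for d in look_for(q,"wrist")[:1]: w=tow(f,d["xyz"]); print(q,round(d["score"],2),w,proj(f,w))
g=f; print(-f["R"].T@f["t"])
hsv=cv2.cvtColor(g["pixels"],cv2.COLOR_RGB2HSV); m=((hsv[...,0]>20)&(hsv[...,0]<36)&(hsv[...,1]>150)&(hsv[...,2]>60)).astype(np.uint8)
k,l,s,c=cv2.connectedComponentsWithStats(m); i=np.argmax(s[1:,4])+1
print(s[i],c[i]); p=proj(f,[0.458,0.316,0.03]); u,v=(p-[100,75]).astype(int).clip(0); print(u,v)
cv2.imwrite("pics/w4.png",cv2.resize(f["pixels"][v:v+150,u:u+200,::-1],None,fx=4,fy=4,interpolation=cv2.INTER_CUBIC))
```

```text
t 5.85 tcp [0.3973 0.2859 0.2601] rv [-2.9966 -0.942  -0.0039] F [-0.3151 -0.9772 -0.1081] M [-0.0188  0.047  -0.0026] w 0.08555249092152566
wheel_hub 0.8 [0.4696 0.3181 0.0369] [289.164  119.0146]
wheel_tyre 0.92 [0.4694 0.317  0.0374] [289.7795 119.7433]
[0.4559 0.3275 0.39  ]
[ 228   60  124  129 6308] [290.8976 123.3824]
184 53
```

View pics/w4.png

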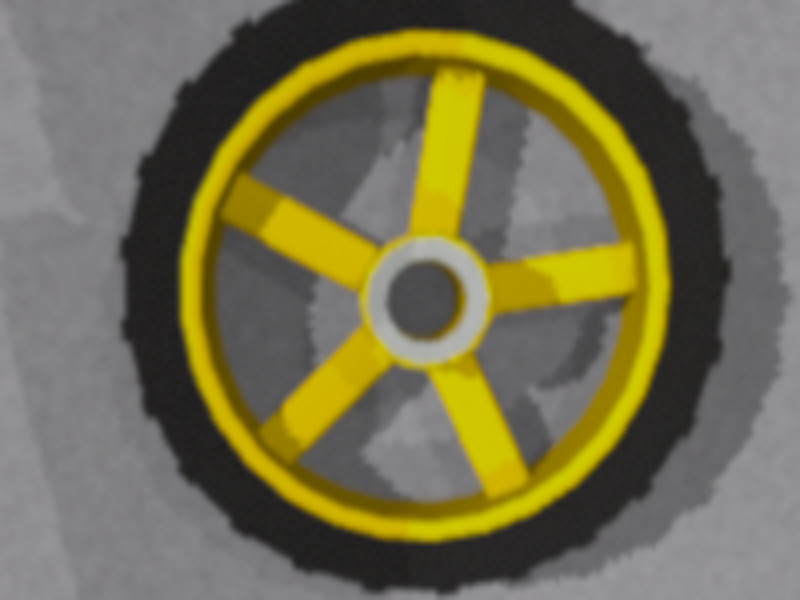

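The wheel's hub face centre is at crop (426,301), which is (290.5,128.3) in the full frame. Next I'll compute the hub position and the approach.

Run:
```python
from h import *
f=np.load("w4.npz"); h=atz(f,(290.5,128.25),.05); print(h, "rim",atz(f,(184+425/4,53+285/4),.037), "hub d",np.linalg.norm(atz(f,(184+490/4,128),.05)-atz(f,(184+361/4,128),.05)))
go([h[0],h[1],.037],down(0.6))
```

```text
[0.462  0.3114 0.05  ] rim [0.4656 0.3136 0.037 ] hub d 0.036100595160297365
offset [0.1343 0.0186 0.4449] turn [ 0.0012 -0.0004  0.0002] dist 0.23253055129473493 deg 0.10653090470906623
```

Emit:
carry_out(offset=[[0.139, 0.018, 0.31], [0.139, 0.018, 0.31], [0.139, 0.018, 0.31], [0.139, 0.018, 0.31], [0.139, 0.018, 0.36], [0.139, 0.018, 0.41], [0.139, 0.018, 0.444], [0.139, 0.018, 0.444]], turn=[[0, 0, 0], [0, 0, 0], [0, 0, 0], [0, 0, 0], [0, 0, 0], [0, 0, 0], [0, 0, 0], [0, 0, 0]], hand=0.3)

```text
clock: 6.8
tcp_pos: [0.4628, 0.3121, 0.0352]
orientation: [3.0, 0.927, -0.006]
contact_force: [0.2, -0.3, 0.0]
grip_width: 0.06
```

Emit:
carry_out(offset=[[0, 0, 0], [0, 0, 0], [0, 0, 0], [0, 0, 0], [0, 0, 0], [0, 0, 0]], turn=[[0, 0, 0], [0, 0, 0], [0, 0, 0], [0, 0, 0], [0, 0, 0], [0, 0, 0]], hand=1, force=80)

```text
clock: 7.4
tcp_pos: [0.4644, 0.3145, 0.0389]
orientation: [3.001, 0.928, 0.004]
contact_force: [-1.2, -2.6, 7.8]
grip_width: 0.0355
```

Run:
```python
from h import *
o=st(); go([*o["tcp_pos"][:2],.30])
```

```text
t 7.4 tcp [0.4644 0.3145 0.0389] rv [3.0009 0.9283 0.0037] F [-1.2277 -2.6385  7.7823] M [-0.5971  0.0828 -0.0608] w 0.03553339891319381
offset [ 0.0011  0.0006 -0.5222] turn [0. 0. 0.] dist 0.26108632412513005 deg 0.0
```

Emit:
carry_out(offset=[[0, 0, -0.05], [0, 0, -0.1], [0, 0, -0.18], [0, 0, -0.26], [0, 0, -0.34], [0, 0, -0.42], [0, 0, -0.49], [0, 0, -0.49]], turn=[[0, 0, 0], [0, 0, 0], [0, 0, 0], [0, 0, 0], [0, 0, 0], [0, 0, 0], [0, 0, 0], [0, 0, 0]])

```text
clock: 8.2
tcp_pos: [0.4649, 0.3166, 0.2878]
orientation: [-2.998, -0.929, -0.015]
contact_force: [1.4, 0.5, -5.1]
grip_width: 0.0352
```

Run:
```python
from h import *
o=st(); go([0.649,0.0035,.285],down(0))
f=imaging.grab_frame("wrist"); np.savez("w5.npz",**f)
a=cv2.resize(f["pixels"][:,:,::-1],None,fx=1,fy=1)
s=imaging.grab_frame("side"); save(f,"w5"); cv2.imwrite("pics/c5.png",np.hstack([f["pixels"][:,100:460,::-1],s["pixels"][:,160:560,::-1]]))
```

```text
t 8.2 tcp [0.4649 0.3166 0.2878] rv [-2.9982 -0.9293 -0.0146] F [ 1.4318  0.5381 -5.1403] M [ 0.074  -0.0688 -0.0145] w 0.03523694473025054
offset [-0.0505  0.7247  0.0053] turn [-0.0018 -0.0063  0.4007] dist 0.36326058498033376 deg 34.445713142632826
```

View pics/c5.png

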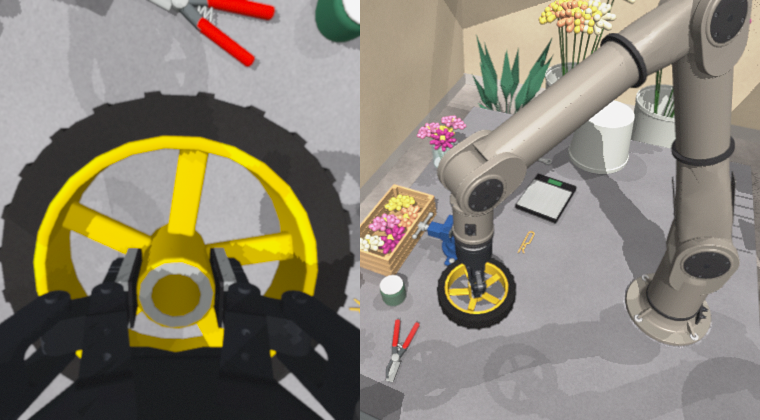

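The wheel is lifted and hangs level between the fingers. The hub mouth is at about (274,294) in the full wrist frame. I'll compute the hub's offset in the tool frame.

Run:
```python
from h import *
f=np.load("w5.npz"); o=r.get_obs(); R=Ro.from_rotvec(o["orientation"]).as_matrix()
# steel face: bright low-saturation near mouth -> ellipse
im=f["pixels"]; hsv=cv2.cvtColor(im,cv2.COLOR_RGB2HSV)
m=((hsv[...,1]<40)&(hsv[...,2]>120)).astype(np.uint8); m[:250]=0; m[335:]=0; m[:,:225]=0; m[:,325:]=0
k,l,s,c=cv2.connectedComponentsWithStats(m); i=np.argmax(s[1:,4])+1; print(s[i],c[i])
p=np.argwhere(l==i)[:,::-1].astype(np.int32); e=cv2.minEnclosingCircle(p); print(e, cv2.fitEllipse(cv2.convexHull(p)))
for uv in (e[0],cv2.fitEllipse(cv2.convexHull(p))[0],(274,294)):
    a=atz(f,uv,o["tcp_pos"][2]+.011); print(a,"tool frame",R.T@(a-o["tcp_pos"]))
```

```text
[ 240  263   72   63 1728] [275.5596 292.7581]
((275.5, 294.5), 35.78417205810547) ((275.4660949707031, 294.0985107421875), (62.82267379760742, 71.48473358154297), 88.95650482177734)
[0.4588 0.313  0.2935] tool frame [-0.0043 -0.0015 -0.011 ]
[0.4589 0.3132 0.2935] tool frame [-0.0041 -0.0015 -0.011 ]
[0.4586 0.3138 0.2935] tool frame [-0.004  -0.0022 -0.011 ]
```

Run:
```python
from h import *
st(); go([0.653,0.002,.275],down(0))
```

```text
t 8.3 tcp [0.4632 0.3142 0.2825] rv [3.0005 0.9296 0.0017] F [-0.5414 -0.0887 -5.0899] M [-0.0392 -0.0017 -0.0487] w 0.03557495686815966
offset [-0.0399  0.7297  0.0154] turn [ 0.0003 -0.0007  0.4006] dist 0.3654905189070679 deg 34.42804527692922
```

Emit:
carry_out(offset=[[-0.005, 0.09, 0.002], [-0.01, 0.18, 0.004], [-0.015, 0.27, 0.006], [-0.02, 0.36, 0.008], [-0.025, 0.45, 0.01], [-0.03, 0.54, 0.012], [-0.035, 0.63, 0.014], [-0.04, 0.7, 0.015]], turn=[[0, 0, 0.05], [0, 0, 0.1], [0, 0, 0.15], [0, 0, 0.2], [0, 0, 0.25], [0, 0, 0.3], [0, 0, 0.35], [0, 0, 0.4]])

```text
clock: 9.1
tcp_pos: [0.6444, 0.0107, 0.2715]
orientation: [3.14, -0.007, -0.007]
contact_force: [-0.1, -0.1, -4.8]
grip_width: 0.0357
```

Run:
```python
from h import *
st(); go([0.653,0.002,.265],down(0))
```

```text
t 9.1 tcp [0.6444 0.0107 0.2715] rv [ 3.1398 -0.007  -0.0073] F [-0.1115 -0.1094 -4.7874] M [-0.0125 -0.1208 -0.041 ] w 0.03572902133891339
offset [0.0174 0.0172 0.013 ] turn [ 0.0012  0.0031 -0.003 ] dist 0.013848647002176554 deg 0.3829479057921643
```

Emit:
carry_out(offset=[[0.017, 0.017, 0.013], [0.017, 0.017, 0.013], [0.017, 0.017, 0.013], [0.017, 0.017, 0.013]], turn=[[0, 0, -0.003], [0, 0, -0.003], [0, 0, -0.003], [0, 0, -0.003]])

```text
clock: 9.5
tcp_pos: [0.6522, 0.0082, 0.2676]
orientation: [-3.141, -0.013, 0.003]
contact_force: [-0.1, 0.0, -4.6]
grip_width: 0.0353
```

Run:
```python
from h import *
st(); f=imaging.grab_frame("wrist"); np.savez("w6.npz",**f); o=r.get_obs(); R=Ro.from_rotvec(o["orientation"]).as_matrix()
im=f["pixels"]; hsv=cv2.cvtColor(im,cv2.COLOR_RGB2HSV)
m=((hsv[...,1]<40)&(hsv[...,2]>120)).astype(np.uint8); m[:250]=0; m[335:]=0; m[:,:225]=0; m[:,325:]=0
k,l,s,c=cv2.connectedComponentsWithStats(m); i=np.argmax(s[1:,4])+1; p=np.argwhere(l==i)[:,::-1].astype(np.int32); e=cv2.fitEllipse(cv2.convexHull(p)); print(e)
a=atz(f,e[0],o["tcp_pos"][2]+.011); print("hub tool",R.T@(a-o["tcp_pos"]))
go([0.653,0.002,.265],down(0))
```

```text
t 9.5 tcp [0.6522 0.0082 0.2676] rv [-3.1406 -0.0133  0.0025] F [-0.0881  0.0447 -4.6114] M [ 0.0384 -0.0674  0.0136] w 0.035314977127942876
((275.53729248046875, 294.1773681640625), (62.99925231933594, 71.54859924316406), 89.49406433105469)
hub tool [-0.004  -0.0008 -0.011 ]
offset [0.0009 0.0122 0.0061] turn [-0.0005  0.0005  0.0056] dist 0.00683379851322584 deg 0.48352011383950605
```

Emit:
carry_out(offset=[[0.001, 0.011, 0.005], [0.001, 0.011, 0.005], [0.001, 0.011, 0.02], [0.001, 0.011, 0.035], [0.001, 0.011, 0.05], [0.001, 0.011, 0.065], [0.001, 0.011, 0.08], [0.001, 0.011, 0.08]], turn=[[0, 0, 0.005], [0, 0, 0.005], [0, 0, 0.005], [0, 0, 0.005], [0, 0, 0.005], [0, 0, 0.005], [0, 0, 0.005], [0, 0, 0.005]])

```text
clock: 10.35
tcp_pos: [0.6531, 0.0011, 0.2267]
orientation: [-3.141, 0.002, 0.003]
contact_force: [0.6, 1.8, -5.0]
grip_width: 0.0355
```

Run:
```python
from h import *
st(); f=imaging.grab_frame("wrist"); np.savez("w7.npz",**f); cv2.imwrite("pics/w7.png",cv2.resize(f["pixels"][220:340,200:360,::-1],None,fx=4,fy=4))
go([0.653,0.0025,.166],down(0))
```

```text
t 10.35 tcp [0.6531 0.0011 0.2267] rv [-3.1408  0.0024  0.0033] F [ 0.5567  1.7591 -4.9548] M [0.3901 0.0096 0.0059] w 0.03548840046578057
offset [-0.0006 -0.0027  0.1228] turn [-0.0005  0.0009 -0.001 ] dist 0.06140786000743477 deg 0.1264356582957253
```

View pics/w7.png

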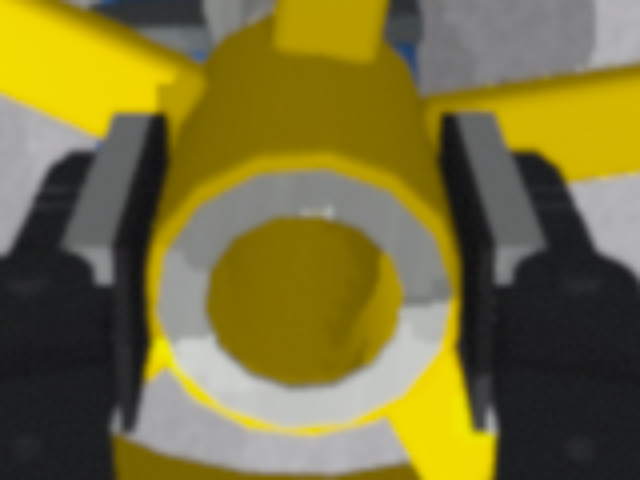

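Emit:
carry_out(offset=[[0, -0.004, 0.0], [0, -0.004, 0.02], [0, -0.004, 0.04], [0, -0.004, 0.06]], turn=[[0, 0, 0], [0, 0, 0], [0, 0, 0], [0, 0, 0]])

```text
clock: 10.8
tcp_pos: [0.6538, 0.002, 0.1973]
orientation: [3.141, -0.004, 0.0]
contact_force: [0.0, 0.2, -5.8]
grip_width: 0.0357
```

Run:
```python
from h import *
st()
```

```text
t 10.8 tcp [0.6538 0.002  0.1973] rv [ 3.1411 -0.0041  0.0002] F [ 0.0407  0.1665 -5.7776] M [0.0061 0.0022 0.0297] w 0.035654446476685794
```

Emit:
carry_out(offset=[[0, 0, 0.02], [0, 0, 0.04], [0, 0, 0.05], [0, 0, 0.056], [0, 0, 0.06], [0, 0, 0.062]], turn=[[0, 0, 0], [0, 0, 0], [0, 0, 0], [0, 0, 0], [0, 0, 0], [0, 0, 0]])

```text
clock: 11.4
tcp_pos: [0.6543, 0.0026, 0.1687]
orientation: [3.141, -0.004, 0.002]
contact_force: [-4.1, -0.3, 8.1]
grip_width: 0.0358
```

Emit:
carry_out(offset=[[0, 0, 0], [0, 0, 0], [0, 0, 0], [0, 0, -0.06], [0, 0, -0.15], [0, 0, -0.24], [0, 0, -0.24]], turn=[[0, 0, 0], [0, 0, 0], [0, 0, 0], [0, 0, 0], [0, 0, 0], [0, 0, 0], [0, 0, 0]], hand=0.25)

```text
clock: 12.1
tcp_pos: [0.6575, 0.0034, 0.2952]
orientation: [-3.14, 0.004, -0.02]
contact_force: [0.6, -0.3, 0.2]
grip_width: 0.0644
```

Run:
```python
from h import *
st(); 
# view from -y side: camera in front of tool x (yaw +90: tool x = +y), tilt 30 outward
a=np.pi/2; Rt=Ro.from_rotvec([np.radians(35),0,0]).as_matrix()@down(a)  # check z tilts to +y
print(Rt[:,2]); go([0.63,-0.19,0.24],Rt)
```

```text
t 12.1 tcp [0.6575 0.0034 0.2952] rv [-3.1405  0.0037 -0.0204] F [ 0.6212 -0.3404  0.2034] M [ 0.0027 -0.0085 -0.0208] w 0.06435098982738958
[ 0.      0.5736 -0.8192]
offset [-0.0554  0.3871  0.1093] turn [ 0.3253  0.3114 -1.0105] dist 0.20299909074574335 deg 95.08183276974643
```

Emit:
carry_out(offset=[[0, 0.1, 0], [-0.05, 0.387, 0.05], [-0.055, 0.387, 0.109], [-0.055, 0.387, 0.109], [-0.055, 0.387, 0.109], [-0.055, 0.387, 0.109], [-0.055, 0.387, 0.109], [-0.055, 0.387, 0.109]], turn=[[0.325, 0.311, -1], [0.325, 0.311, -1], [0.325, 0.311, -1], [0.325, 0.311, -1], [0.325, 0.311, -1], [0.325, 0.311, -1], [0.325, 0.311, -1], [0.325, 0.311, -1]])

```text
clock: 12.9
tcp_pos: [0.6256, -0.1918, 0.2327]
orientation: [-2.413, -1.397, -0.435]
contact_force: [0.8, 0.3, -0.3]
grip_width: 0.0639
```

Run:
```python
from h import *
st(); Rt=Ro.from_rotvec([np.radians(35),0,0]).as_matrix()@down(np.pi/2); go([0.63,-0.17,0.22],Rt)
```

```text
t 12.9 tcp [ 0.6256 -0.1918  0.2327] rv [-2.413  -1.3966 -0.4349] F [ 0.7927  0.3265 -0.2672] M [-0.4885  0.0754  0.0317] w 0.06387205436038534
offset [ 0.0277 -0.0099  0.042 ] turn [ 0.0956  0.099  -0.3256] dist 0.02564423770718883 deg 30.37813848990514
```

Emit:
carry_out(offset=[[0.028, -0.01, 0.042], [0.028, -0.01, 0.042], [0.028, -0.01, 0.042], [0.028, -0.01, 0.042], [0.028, -0.01, 0.042]], turn=[[0.096, 0.099, -0.325], [0.096, 0.099, -0.325], [0.096, 0.099, -0.325], [0.096, 0.099, -0.325], [0.096, 0.099, -0.325]])

```text
clock: 13.4
tcp_pos: [0.6305, -0.1702, 0.2187]
orientation: [-1.878, -1.865, -0.588]
contact_force: [0.9, -0.2, -0.6]
grip_width: 0.0642
```

Run:
```python
from h import *
st(); f=imaging.grab_frame("wrist"); np.savez("w8.npz",**f)
print(-f["R"].T@f["t"])
for z in (.127,.18,.201): print(proj(f,[0.649,.0035,z]))
u,v=(proj(f,[0.649,.0035,.17])-[60,45]).astype(int).clip(0); print(u,v)
cv2.imwrite("pics/w8.png",cv2.resize(f["pixels"][v:v+95,u:u+120,::-1],None,fx=6,fy=6,interpolation=cv2.INTER_CUBIC))
```

```text
t 13.4 tcp [ 0.6305 -0.1702  0.2187] rv [-1.8784 -1.8649 -0.588 ] F [ 0.922  -0.1719 -0.5879] M [-0.6451  0.0523  0.0088] w 0.06416461965805327
[ 0.6311 -0.1845  0.3663]
[293.7311 105.6253]
[297.3905  62.4759]
[299.3163  39.7848]
236 26
```

View pics/w8.png

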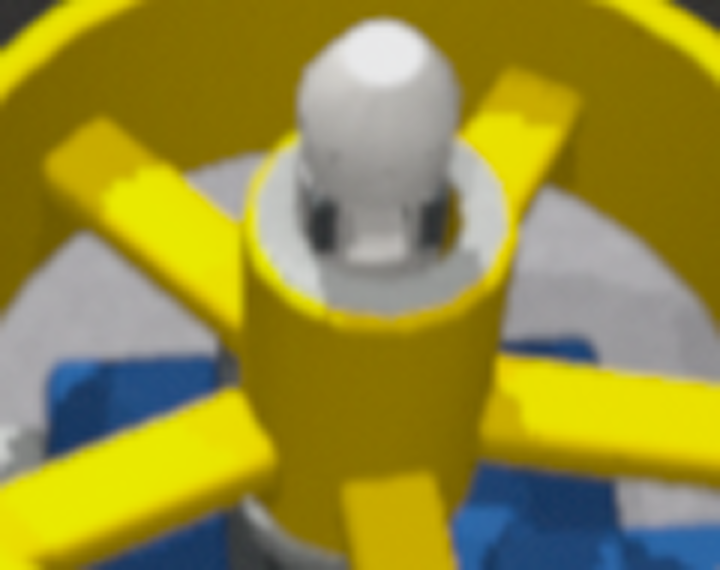

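The wheel sits on the collar, and the -y face shows a bright recess at crop (375,245) between the dark cheeks at (322,225) and (430,222). I'll compare this with the -x face numerically.

Run:
```python
from h import *
for n,(u0,u1,v0,v1) in (("w8",(284,313,52,72)),("w2",(345,373,52,78))):
    g=cv2.cvtColor(np.load(n+".npz")["pixels"],cv2.COLOR_RGB2GRAY); print(n)
    for v in range(v0,v1): print(v,' '.join('%3d'%x for x in g[v,u0:u1]))
f=np.load("w8.npz")
for q in (.182,.186):print([proj(f,[.649,.0035-.01,q+dz]) for dz in(-.004,0,.004)])
f=np.load("w2.npz")
for q in (.182,.186):print([proj(f,[.639,.0035,q+dz]) for dz in(-.004,0,.004)])
```

```text
w8
52 191 174 151 135 136 140 140 135 142 150 152 153 155 155 156 157 157 155 154 153 151 150 147 140 136 132 137 160 178
53 189 170 162 142 134 136 137 136 143 148 149 150 150 151 152 153 152 151 150 149 148 147 143 138 131 128 140 167 180
54 187 168 166 149 134 133 134 138 140 145 146 146 147 147 148 147 144 144 146 146 144 142 139 133 127 125 139 166 180
55 187 162 157 156 136 129 133 135 138 140 142 143 142 144 145 145 144 142 143 144 142 138 135 129 120 116 128 156 177
56 184 155 141 148 131 129 130 134 136 138 140 139 140 141 143 144 146 144 143 141 138 135 132 125 117 105 109 136 166
57 183 151 125 126 125 130 127 131 134 136 137 138 140 142 143 144 144 142 141 138 135 133 131 123 110  94  94 111 147
58 183 149 117 108 116 119 114 121 128 133 136 137 139 139 141 141 141 140 138 136 134 131 130 121 101  85  84  94 130
59 182 147 115 100 107  97  89 102 118 132 135 136 137 139 139 139 140 138 136 131 132 126 113 100  80  69  72  87 125
60 179 145 117  94  86  72  66  77 105 131 137 140 141 140 140 140 140 141 136 120 125 117  88  68  58  56  66  83 127
61 181 150 120  90  67  55
[... 3927 characters left out ...]
136
75 147 147 146 145 144 141 138 133 132 131 128 124 122 119 114 108 106 104 107 121 131 135 136 136 136 135 135 136
76 147 146 145 145 143 141 139 136 135 131 128 126 121 117 112 108 104 105 115 128 135 136 135 136 136 135 135 135
77 147 146 145 145 143 142 140 137 134 132 128 125 120 115 110 106 105 106 122 132 137 136 137 137 137 137 137 136
[array([297.5728,  74.299 ]), array([297.9185,  70.4544]), array([298.2758,  66.4805])]
[array([297.9185,  70.4544]), array([298.2758,  66.4805]), array([298.6454,  62.3707])]
[array([357.0374,  75.6797]), array([358.3177,  72.4835]), array([359.6391,  69.1849])]
[array([358.3177,  72.4835]), array([359.6391,  69.1849]), array([361.0036,  65.779 ])]
```

The floor of the mouth is bright at w8 columns 294–303, rows 65–69, and nothing like it shows on the -x face. So the hole runs along about world y (92.6°) with z of about 0.186–0.188. Now for the clip.

Run:
```python
from h import *
st(); go([0.455,-0.125,0.13],down(np.pi/2))
```

```text
t 13.45 tcp [ 0.6305 -0.1694  0.2193] rv [-1.88   -1.8644 -0.5873] F [-0.27    0.1983  0.3913] M [-0.5965  0.0232  0.0477] w 0.06416448572729974
offset [-0.0324 -0.3509  0.1973] turn [-0.0015 -0.4067 -0.0054] dist 0.2019111330557271 deg 34.95355731134668
```

Emit:
carry_out(offset=[[-0.03, -0.09, 0.0], [-0.03, -0.18, 0.05], [-0.032, -0.27, 0.15], [-0.032, -0.35, 0.197], [-0.032, -0.35, 0.197], [-0.032, -0.35, 0.197], [-0.032, -0.35, 0.197], [-0.032, -0.35, 0.197]], turn=[[0, -0.1, 0], [0, -0.2, 0], [0, -0.3, 0], [0, -0.407, 0], [0, -0.407, -0.005], [0, -0.407, -0.005], [0, -0.407, -0.005], [0, -0.407, -0.005]], hand=0.5)

```text
clock: 14.25
tcp_pos: [0.4573, -0.1261, 0.1319]
orientation: [2.22, 2.22, 0.001]
contact_force: [0.3, -0.7, 0.8]
grip_width: 0.0427
```

Run:
```python
from h import *
o=st(); f=imaging.grab_frame("wrist"); np.savez("w9.npz",**f)
for q in ("clip_grip","clip_tip"):
    for d in look_for(q,"wrist")[:1]: w=tow(f,d["xyz"]); print(q,round(d["score"],2),w,proj(f,w))
m=outline_of("clip_grip","wrist")[0]; reg=m["region"]; print(m["score"])
hsv=cv2.cvtColor(f["pixels"],cv2.COLOR_RGB2HSV)
mk=((hsv[...,0]>12)&(hsv[...,0]<35)&(hsv[...,1]>110)&(hsv[...,2]>60)).astype(np.uint8)&cv2.dilate(reg.astype(np.uint8),np.ones((9,9)))
P=np.array([atz(f,p,.0025) for p in np.argwhere(mk)[:,::-1]])[:,:2]
print(len(P)); i=P[:,1].argmax(); j=P[:,1].argmin(); print("maxy",P[i],"miny",P[j])
for y in np.arange(-.145,-.02,.006):
    q=np.sort(P[abs(P[:,1]-y)<.0008][:,0]); 
    if len(q): s=np.split(q,np.where(np.diff(q)>.0025)[0]+1); print(round(y,3),[(round(a[0],4),round(a[-1],4)) for a in s])
```

```text
t 14.25 tcp [ 0.4573 -0.1261  0.1319] rv [2.2203 2.2195 0.001 ] F [ 0.2954 -0.7266  0.8377] M [0.0028 0.0057 0.0328] w 0.0426512112710702
clip_grip 0.77 [ 0.4566 -0.0811  0.0062] [274.1852 156.4462]
clip_tip 0.66 [ 0.4532 -0.0792  0.0084] [270.1932 154.4707]
0.86
1350
maxy [ 0.4664 -0.0328] miny [ 0.4546 -0.1353]
-0.133 [(np.float64(0.4435), np.float64(0.4583))]
-0.127 [(np.float64(0.4408), np.float64(0.4445)), (np.float64(0.4573), np.float64(0.461))]
-0.121 [(np.float64(0.44), np.float64(0.4436)), (np.float64(0.4583), np.float64(0.4619))]
-0.115 [(np.float64(0.4401), np.float64(0.4437)), (np.float64(0.4582), np.float64(0.4619))]
-0.109 [(np.float64(0.4411), np.float64(0.4447)), (np.float64(0.4591), np.float64(0.4628))]
-0.103 [(np.float64(0.4412), np.float64(0.4448)), (np.float64(0.4591), np.float64(0.4636))]
-0.097 [(np.float64(0.4413), np.float64(0.4449)), (np.float64(0.4591), np.float64(0.4636))]
-0.091 [(np.float64(0.4414), np.float64(0.4458)), (np.float64(0.46), np.float64(0.4635))]
-0.085 [(np.float64(0.4424), np.float64(0.4468)), (np.float64(0.46), np.float64(0.4635))]
-0.079 [(np.float64(0.446), np.float64(0.453)), (np.float64(0.4608), np.float64(0.4643))]
-0.073 [(np.float64(0.453), np.float64(0.4651))]
-0.067 [(np.float64(0.4513), np.float64(0.4582)), (np.float64(0.4608), np.float64(0.4651))]
-0.061 [(np.float64(0.4513), np.float64(0.4548)), (np.float64(0.4616), np.float64(0.465))]
-0.055 [(np.float64(0.4514), np.float64(0.4565)), (np.float64(0.4616), np.float64(0.4658))]
-0.049 [(np.float64(0.4531), np.float64(0.4582)), (np.float64(0.4624), np.float64(0.4658))]
-0.043 [(np.float64(0.4498), np.float64(0.4548)), (np.float64(0.4623), np.float64(0.4666))]
-0.037 [(np.float64(0.4465), np.float64(0.4507)), (np.float64(0.4623), np.float64(0.4665))]
```

Run:
```python
from h import *
go([0.452,-0.119,0.03],down(1.519))
```

```text
offset [ 0.0137 -0.0082  0.202 ] turn [-0.0001  0.0003  0.0348] dist 0.10133921520508168 deg 2.9918358611870834
```

Emit:
carry_out(offset=[[0.014, -0.008, 0.08], [0.014, -0.008, 0.14], [0.014, -0.008, 0.18], [0.014, -0.008, 0.202], [0.014, -0.008, 0.202], [0.014, -0.008, 0.202]], turn=[[0, 0, 0.035], [0, 0, 0.035], [0, 0, 0.035], [0, 0, 0.035], [0, 0, 0.035], [0, 0, 0.035]], hand=0.63, force=30)

```text
clock: 15.05
tcp_pos: [0.4518, -0.1182, 0.0303]
orientation: [2.276, 2.165, -0.002]
contact_force: [0.7, -0.5, 0.1]
grip_width: 0.0316
```

Run:
```python
from h import *
st(); go([0.452,-0.119,0.016],down(1.519))
f=imaging.grab_frame("wrist"); cv2.imwrite("pics/w10.png",f["pixels"][150:,120:440,::-1]); np.savez("w10.npz",**f)
```

```text
t 15.05 tcp [ 0.4518 -0.1182  0.0303] rv [ 2.2762  2.1648 -0.0015] F [ 0.6526 -0.4774  0.0529] M [-0.0299 -0.0422 -0.0107] w 0.03157733218986188
offset [-0.0016  0.0006  0.0287] turn [-0.0003  0.0006  0.0011] dist 0.014366129143864953 deg 0.1120221130955799
```

View pics/w10.png

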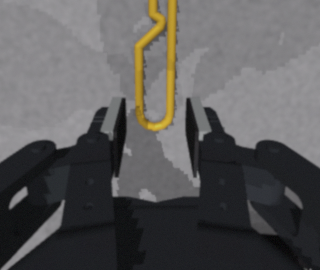

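The clip is centred between the pads at crop x≈156, with its bend at (156,130). Now I'll descend by touch.

Emit:
carry_out(offset=[[-0.001, 0, 0.015], [-0.001, 0, 0.024], [-0.001, 0, 0.028], [-0.001, 0, 0.032], [-0.001, 0, 0.032]], turn=[[0, 0, 0], [0, 0, 0], [0, 0, 0], [0, 0, 0], [0, 0, 0]])

```text
clock: 15.6
tcp_pos: [0.451, -0.1186, 0.0137]
orientation: [-2.276, -2.165, 0.003]
contact_force: [-1.2, 1.1, -0.7]
grip_width: 0.0314
```

Emit:
carry_out(offset=[[0, 0, 0.003], [0, 0, 0.006], [0, 0, 0.006]], turn=[[0, 0, 0], [0, 0, 0], [0, 0, 0]])

```text
clock: 15.9
tcp_pos: [0.4512, -0.1186, 0.0133]
orientation: [2.274, 2.165, -0.006]
contact_force: [-11.5, 1.2, 40.1]
grip_width: 0.0317
```

Emit:
carry_out(offset=[[0, 0, -0.009], [0, 0, -0.009]], turn=[[0, 0, 0], [0, 0, 0]])

```text
clock: 16.1
tcp_pos: [0.4516, -0.1186, 0.016]
orientation: [2.275, 2.165, -0.001]
contact_force: [0.2, -0.0, 0.2]
grip_width: 0.0318
```

Emit:
carry_out(offset=[[0, 0, 0], [0, 0, 0], [0, 0, 0], [0, 0, 0]], turn=[[0, 0, 0], [0, 0, 0], [0, 0, 0], [0, 0, 0]], hand=1, force=30)

```text
clock: 16.5
tcp_pos: [0.4513, -0.1187, 0.0155]
orientation: [2.276, 2.165, -0.003]
contact_force: [-0.5, 0.4, 8.9]
grip_width: 0.0212
```

Emit:
carry_out(offset=[[0, 0, -0.06], [0, 0, -0.15], [0, 0, -0.25], [0, 0, -0.35], [0, 0, -0.43], [0, 0, -0.43], [0, 0, -0.43]], turn=[[0, 0, 0], [0, 0, 0], [0, 0, 0], [0, 0, 0], [0, 0, 0], [0, 0, 0], [0, 0, 0]])

```text
clock: 17.2
tcp_pos: [0.4514, -0.1188, 0.2306]
orientation: [2.276, 2.164, -0.002]
contact_force: [-0.1, -0.2, -0.9]
grip_width: 0.021
```

```bash
cat > clip.py <<'E'
from h import *
def clip(f,o,dz=.013,verbose=True):
    R=Ro.from_rotvec(o["orientation"]).as_matrix(); hsv=cv2.cvtColor(f["pixels"],cv2.COLOR_RGB2HSV)
    mk=((hsv[...,0]>12)&(hsv[...,0]<35)&(hsv[...,1]>110)&(hsv[...,2]>60)).astype(np.uint8)
    # plane tool z = dz
    C=R.T@(-f["R"].T@f["t"]-o["tcp_pos"]); P=[];U=[]
    for p in np.argwhere(mk)[:,::-1]:
        _,d=ray(f,p); d=R.T@d; q=C+d*(dz-C[2])/d[2]
        if -.03<q[0]<.12 and abs(q[1])<.03: P.append(q[:2]);U.append(p)
    P=np.array(P); print("n",len(P)); 
    print("tip",P[P[:,0].argmax()],U[P[:,0].argmax()])
    for x in np.arange(-.01,.105,.008):
        q=np.sort(P[abs(P[:,0]-x)<.0008][:,1])
        if len(q): s=np.split(q,np.where(np.diff(q)>.0025)[0]+1); print(round(x,3),[(round(float(a[0]),4),round(float(a[-1]),4)) for a in s])
E
python3 - <<'E'
from clip import *
o=st(); f=imaging.grab_frame("wrist"); np.savez("w11.npz",**f); clip(f,o)
E
```

```text
t 17.2 tcp [ 0.4514 -0.1188  0.2306] rv [ 2.2759  2.1637 -0.0025] F [-0.0607 -0.1921 -0.9233] M [0.0055 0.0482 0.0329] w 0.0210470070896229
n 3859
tip [0.0895 0.0097] [297  84]
-0.01 [(-0.0105, -0.0056), (0.0053, 0.0108)]
-0.002 [(-0.0109, -0.0071), (0.0074, 0.0112)]
0.006 [(-0.0108, -0.0065), (0.0062, 0.011)]
0.014 [(-0.0112, -0.007), (0.0072, 0.0109)]
0.022 [(-0.011, -0.0069), (0.0071, 0.0112)]
0.03 [(-0.0109, -0.0068), (0.007, 0.011)]
0.038 [(-0.0087, -0.0017), (0.0073, 0.0114)]
0.046 [(-0.0002, 0.0112)]
0.054 [(-0.0031, 0.0013), (0.0071, 0.011)]
0.062 [(-0.0031, 0.0013), (0.007, 0.0113)]
0.07 [(-0.0025, 0.0036), (0.0073, 0.0111)]
0.078 [(-0.0076, -0.002), (0.0072, 0.0114)]
0.086 [(0.008, 0.0107)]
```

Run:
```python
from h import *
go([0.6447,-.1118,.215],down(np.radians(92.6)))
```

```text
offset [0.0333 0.3872 0.0279] turn [-0.0018  0.0007 -0.0638] dist 0.19481501904464593 deg 5.487556614275978
```

Emit:
carry_out(offset=[[0.01, 0.09, 0], [0.02, 0.18, 0], [0.02, 0.27, 0.01], [0.033, 0.35, 0.02], [0.033, 0.387, 0.028], [0.033, 0.387, 0.028], [0.033, 0.387, 0.028]], turn=[[-0.002, 0, -0.02], [-0.002, 0, -0.04], [-0.002, 0, -0.064], [-0.002, 0, -0.064], [-0.002, 0, -0.064], [-0.002, 0, -0.064], [-0.002, 0, -0.064]])

```text
clock: 17.95
tcp_pos: [0.644, -0.111, 0.2136]
orientation: [-2.167, -2.272, 0.003]
contact_force: [-0.1, 0.9, -0.8]
grip_width: 0.0209
```

Run:
```python
from clip import *
o=st(); f=imaging.grab_frame("wrist"); np.savez("w12.npz",**f); clip(f,o)
go([0.6447,-.1118,.199],down(np.radians(92.6)))
R=Ro.from_rotvec(o["orientation"]).as_matrix()
print(proj(f,[.649,.0035,.204]),proj(f,[.649,.0035,.186]))
g=cv2.cvtColor(f["pixels"],cv2.COLOR_RGB2GRAY); p=proj(f,[.649,.0035,.204]).astype(int)
# bright tip disc
w=f["pixels"][max(0,p[1]-40):p[1]+40,p[0]-40:p[0]+40]; h=cv2.cvtColor(w,cv2.COLOR_RGB2HSV); m=((h[...,1]<30)&(h[...,2]>195)).astype(np.uint8)
k,l,s,c=cv2.connectedComponentsWithStats(m); i=np.argmax(s[1:,4])+1; uv=c[i]+[p[0]-40,max(0,p[1]-40)]; print("disc",s[i],uv)
a=atz(f,uv,.204); print(a,"tool",R.T@(a-o["tcp_pos"]))
y0=max(0,p[1]-45); cv2.imwrite("pics/w12.png",cv2.resize(f["pixels"][y0:y0+110,p[0]-70:p[0]+70,::-1],None,fx=5,fy=5,interpolation=cv2.INTER_CUBIC)); print(p[0]-70,y0)
```

```text
t 17.95 tcp [ 0.644  -0.111   0.2136] rv [-2.1672 -2.2719  0.003 ] F [-0.0866  0.871  -0.8316] M [-0.0527  0.0127 -0.0497] w 0.02092255231101588
n 11145
tip [0.1198 0.0209] [325   6]
-0.01 [(-0.0104, -0.0055), (0.0054, 0.0109)]
-0.002 [(-0.0108, -0.007), (0.007, 0.0113)]
0.006 [(-0.0107, -0.007), (0.0069, 0.0111)]
0.014 [(-0.0111, -0.0069), (0.0073, 0.011)]
0.022 [(-0.0109, -0.0068), (0.0072, 0.0113)]
0.03 [(-0.0108, -0.0067), (0.0071, 0.0111)]
0.038 [(-0.0091, -0.0006), (0.0064, 0.012)]
0.046 [(-0.0011, 0.0118)]
0.054 [(-0.0156, 0.0296)]
0.062 [(-0.0278, -0.012), (-0.003, 0.0014), (0.0071, 0.0181), (0.0277, 0.03)]
0.07 [(-0.0297, -0.0227), (-0.0024, 0.0037), (0.007, 0.0173)]
0.078 [(-0.0297, -0.0292), (-0.0079, -0.0019), (0.0059, 0.0166)]
0.086 [(-0.0297, -0.0151), (0.0049, 0.0158)]
0.094 [(-0.0269, 0.0299)]
0.102 [(-0.0093, -0.0023), (0.0161, 0.0174), (0.0232, 0.0298)]
offset [-0.001   0.0017  0.0308] turn [-0.0011  0.0005  0.0009] dist 0.015448262912702664 deg 0.13040698426028025
[300.3871  18.488 ] [297.3611  31.5961]
disc [ 20   0  34  31 770] [298.4091  12.9481]
[0.648  0.0054 0.204 ] tool [0.1162 0.0096 0.0096]
230 0
```

View pics/w12.png

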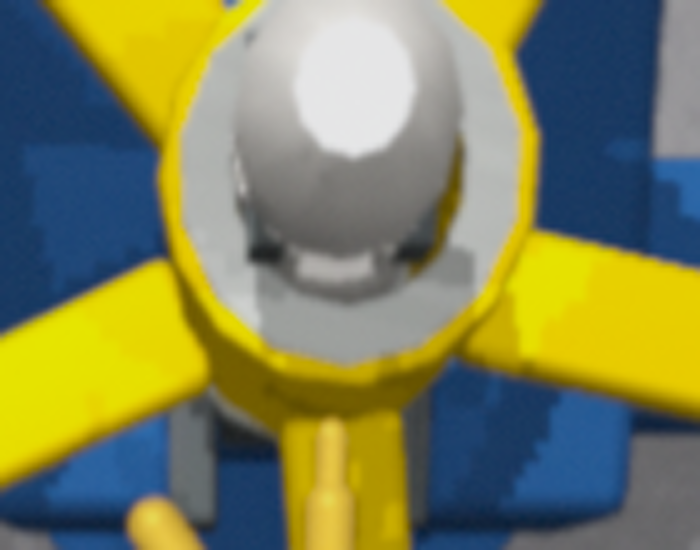

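The tip disc is at full-frame (300.6,17.4), the hole floor's centre at (297.6,53), and the clip's tip at (296.4,84) is nearly in line. I'll compute the lateral error.

Run:
```python
from h import *
f=np.load("w12.npz"); o=r.get_obs(); p0=np.array([.644,-.111,.2136]); R=Ro.from_rotvec([-2.1672,-2.2719,.003]).as_matrix()
for n,uv,z in (("disc",(300.6,17.4),.204),("floor",(297.6,53.5),.182),("cornL",(230+262/5,50),.184),("cornR",(230+415/5,49),.184),("tip",(296.4,84.5),.2006),("hubrim",(230+350/5,0),.181)):
    a=atz(f,uv,z); print(n,a,"tool",R.T@(a-p0))
print("floor front edge v=57.5 ->", [ (z,R.T@(atz(f,(298,58),z)-p0)) for z in (.178,.182,.186)])
st(); go([0.6447,-.1118,.199],down(np.radians(92.6)))
```

```text
disc [0.6491 0.0039 0.204 ] tool [0.1145 0.0105 0.0096]
floor [ 0.65  -0.005  0.182] tool [0.1056 0.0111 0.0316]
cornL [ 0.6424 -0.0042  0.184 ] tool [0.1068 0.0035 0.0296]
cornR [ 0.6572 -0.0031  0.184 ] tool [0.1072 0.0184 0.0296]
tip [ 0.6493 -0.0214  0.2006] tool [0.0892 0.0095 0.013 ]
hubrim [0.6496 0.0181 0.181 ] tool [0.1287 0.0117 0.0326]
floor front edge v=57.5 -> [(0.178, array([0.1044, 0.0116, 0.0356])), (0.182, array([0.1036, 0.0113, 0.0316])), (0.186, array([0.1029, 0.011 , 0.0276]))]
t 18.0 tcp [ 0.6438 -0.1114  0.2144] rv [-2.1685 -2.2723  0.0027] F [-0.554   0.5659  0.2582] M [-0.0177  0.0101  0.0094] w 0.02135730116509662
offset [-0.001   0.0017  0.0308] turn [-0.0011  0.0005  0.0009] dist 0.015448262912702664 deg 0.13040698426028025
```

Emit:
carry_out(offset=[[0, 0.002, 0.015], [0, 0.002, 0.025], [0, 0.002, 0.031], [0, 0.002, 0.031], [0, 0.002, 0.031]], turn=[[-0.001, 0, 0], [-0.001, 0, 0], [-0.001, 0, 0], [-0.001, 0, 0], [-0.001, 0, 0]])

```text
clock: 18.5
tcp_pos: [0.6463, -0.1116, 0.2007]
orientation: [2.167, 2.27, 0.002]
contact_force: [1.5, -0.1, -0.1]
grip_width: 0.0209
```

Run:
```python
from h import *
o=st(); f=imaging.grab_frame("wrist"); np.savez("w13.npz",**f); R=Ro.from_rotvec(o["orientation"]).as_matrix()
print("hole in tool",R.T@(np.array([.6495,.0037,.186])-o["tcp_pos"]))
h=cv2.cvtColor(f["pixels"],cv2.COLOR_RGB2HSV); g=h[...,2].astype(int)
for v in range(30,85,2): print(v,' '.join('%3d'%x for x in g[v,282:314:1]))
s=imaging.grab_frame("side"); np.savez("side2.npz",**s)
```

```text
t 18.5 tcp [ 0.6463 -0.1116  0.2007] rv [2.1673 2.2698 0.0024] F [ 1.5142 -0.0584 -0.101 ] M [-0.0029 -0.0085  0.0027] w 0.020913793692871902
hole in tool [0.115  0.0085 0.0146]
30 114 115 118 116 116 114 114 115 116 116 116 118 120 120 121 119 118 119 120 121 119 118 119 119 119 120 120 118 118 117 115 112
32 107 109 108 108 108 109 110 111 111 112 113 114 116 116 116 115 115 115 115 116 114 114 116 114 116 116 116 114 112 115 127 129
34 100 101 102 103 104 105 105 106 107 107 110 109 110 111 111 110 110 110 112 111 111 111 112 111 111 110 110 109 118 130 119  96
36  95  97  97  98  99  99 101 100 101 103 103 104 104 105 105 107 106 107 106 106 107 107 107 108 107 109 114 115 108  96  82  80
38  90  95  94  94  94  93  92  94  94  98  99  99 100 101 101 102 102 103 104 105 104 104 105 105 105 109 108  96  82  73  73  72
40  88 110 122 114 109 108 102 100 100  99  98  98  99  99 101 103 104 107 113 110 107 115 126 121  94  61  50  44  42  43  42  45
42  85  98 111 128 159 161 155 152 145 140 132 123 119 124 134 139 150 158 161 135 105  99 103  88  60  42  39  37  37  38  42  62
44  8
[... 2045 characters left out ...]
4 112 110 111 109 112 111 110 107  99  82  66
76 109 111 114 118 118 118 117 118 118 118 117 118 118 118 118 119 118 117 117 118 121 122 125 125 120 114 106  96  83  72  71  71
78 109 103 106 115 117 117 116 117 115 115 116 119 118 120 123 126 134 143 150 161 169 173 179 177 161 130  91  74  71  68  71  73
80 120 133 147 158 160 159 160 160 156 153 153 159 169 174 181 186 193 197 197 199 200 200 200 198 187 165 115  76  72  67  71  72
82 130 150 164 173 177 177 178 178 178 179 180 187 200 204 204 205 205 206 205 205 204 205 204 200 192 173 123  79  72  70  71  71
84 130 166 179 183 181 180 179 179 179 180 183 193 208 218 218 212 206 203 204 205 205 204 204 201 193 176 128  80  70  71  72  72
```

Emit:
carry_out(offset=[[0, 0, 0], [0, 0, 0], [0, 0, 0]], turn=[[0, 0, 0], [0, 0, 0], [0, 0, 0]])

```text
clock: 18.9
tcp_pos: [0.6465, -0.1115, 0.2007]
orientation: [2.167, 2.27, 0.003]
contact_force: [0.1, 0.6, -0.4]
grip_width: 0.0208
```

```bash
cat > fl.py <<'E'
from h import *
o=st(); f=imaging.grab_frame("wrist"); o=st(); R=Ro.from_rotvec(o["orientation"]).as_matrix()
g=cv2.cvtColor(f["pixels"],cv2.COLOR_RGB2HSV); 
for v in (42,43,44,45,46,47):
    c=np.where((g[v,270:320,2]>150)&(g[v,270:320,1]<60))[0]+270
    if len(c): u=(c[0]+c[-1])/2; a=R.T@(atz(f,(u,v),.182)-o["tcp_pos"]); print(v,c[0],c[-1],a)
go([0.6457,-.1116,.199],down(np.radians(92.6)))
E
python3 fl.py
python3 - <<'E'
from h import *
print(r.get_obs()["joints"])
E
```

```text
t 18.9 tcp [ 0.6465 -0.1115  0.2007] rv [2.1672 2.27   0.0026] F [ 0.1207  0.6034 -0.4465] M [ 0.0076 -0.0152 -0.0226] w 0.020837959992974272
t 18.95 tcp [ 0.6464 -0.1115  0.2006] rv [2.1673 2.27   0.0025] F [ 0.2619 -0.773   0.0232] M [ 0.0362 -0.0105 -0.0534] w 0.021235419440289675
42 270 300 [0.1076 0.0044 0.0185]
43 270 300 [0.1072 0.0044 0.0185]
44 270 300 [0.1068 0.0044 0.0185]
45 270 300 [0.1064 0.0044 0.0185]
46 270 300 [0.106  0.0044 0.0185]
47 270 298 [0.1056 0.004  0.0185]
offset [-0.0002 -0.0015  0.0033] turn [0.0022 0.0007 0.0006] dist 0.0017974850092346531 deg 0.20593758512715532
[ 0.5891  0.5948 -0.7447  1.611   0.4399  1.1067 -0.2229]
```

Emit:
carry_out(offset=[[0, -0.002, 0.003], [0, -0.002, 0.003], [0.012, -0.002, 0.003], [0.024, -0.002, 0.003], [0.034, -0.002, 0.003], [0.04, -0.002, 0.003], [0.044, -0.002, 0.003]], turn=[[0.002, 0, 0], [0.002, 0, 0], [0.002, 0, 0], [0.002, 0, 0], [0.002, 0, 0], [0.002, 0, 0], [0.002, 0, 0]])

```text
clock: 19.65
tcp_pos: [0.6444, -0.0889, 0.1991]
orientation: [2.168, 2.272, -0.001]
contact_force: [-1.4, -0.7, 0.0]
grip_width: 0.0211
```

Run:
```python
from h import *
o=st(); R=Ro.from_rotvec(o["orientation"]).as_matrix(); print("hole in tool",R.T@(np.array([.6498,.0037,.186])-o["tcp_pos"]),"F tool",R.T@o["contact_force"])
f=imaging.grab_frame("wrist"); s=imaging.grab_frame("side")
a=cv2.resize(f["pixels"][0:110,230:370,::-1],(560,440),interpolation=cv2.INTER_CUBIC)
p=proj(s,[.649,-.01,.186]).astype(int); b=cv2.resize(s["pixels"][p[1]-25:p[1]+30,p[0]-12:p[0]+18,::-1],(240,440),interpolation=cv2.INTER_CUBIC)
cv2.imwrite("pics/w14.png",np.hstack([a,b]))
```

```text
t 19.65 tcp [ 0.6444 -0.0889  0.1991] rv [ 2.1679  2.2723 -0.0008] F [-1.3621 -0.6521  0.0245] M [-0.0162  0.007  -0.0228] w 0.021100865497998975
hole in tool [0.0922 0.0098 0.0131] F tool [-0.5875 -1.3912 -0.0243]
```

Emit:
carry_out(offset=[[0.006, 0, 0], [0.012, 0, 0], [0.018, 0, 0], [0.018, 0, 0]], turn=[[0, 0, 0], [0, 0, 0], [0, 0, 0], [0, 0, 0]])

```text
clock: 20.15
tcp_pos: [0.6439, -0.0798, 0.1991]
orientation: [2.168, 2.273, -0.001]
contact_force: [-1.2, 0.9, -0.4]
grip_width: 0.021
```

```bash
cat > ho.py <<'E'
from h import *
o=st(); R=Ro.from_rotvec(o["orientation"]).as_matrix(); print("hole in tool",R.T@(np.array([.6498,.0037,.186])-o["tcp_pos"]),"F tool",R.T@o["contact_force"])
E
python3 ho.py
```

```text
t 20.15 tcp [ 0.6439 -0.0798  0.1991] rv [ 2.1679  2.2727 -0.0005] F [-1.2313  0.9258 -0.4286] M [-0.0142 -0.0224  0.0344] w 0.020969082830013534
hole in tool [0.0831 0.0098 0.0131] F tool [ 0.9831 -1.1863  0.4275]
```

Emit:
carry_out(offset=[[0.002, 0, 0], [0.004, 0, 0], [0.006, 0, 0], [0.008, 0, 0], [0.008, 0, 0]], turn=[[0, 0, 0], [0, 0, 0], [0, 0, 0], [0, 0, 0], [0, 0, 0]])

```text
clock: 20.65
tcp_pos: [0.6438, -0.0764, 0.1991]
orientation: [2.169, 2.272, -0.001]
contact_force: [-0.0, -0.0, -0.5]
grip_width: 0.0213
```

Emit:
carry_out(offset=[[0.002, 0, 0], [0.004, 0, 0], [0.004, 0, 0]], turn=[[0, 0, 0], [0, 0, 0], [0, 0, 0]])

```text
clock: 20.95
tcp_pos: [0.6433, -0.0747, 0.1989]
orientation: [2.169, 2.272, -0.002]
contact_force: [-0.9, -0.9, -0.0]
grip_width: 0.0211
```

```bash
python3 ho.py
```

```text
t 20.95 tcp [ 0.6433 -0.0747  0.1989] rv [ 2.1689  2.2719 -0.0024] F [-0.9337 -0.9178 -0.0197] M [-0.1286  0.2824  0.0663] w 0.021090407529442683
hole in tool [0.078  0.0101 0.0127] F tool [-0.8734 -0.9753  0.0216]
```

Emit:
carry_out(offset=[[0.002, 0, 0], [0.004, 0, 0], [0.004, 0, 0]], turn=[[0, 0, 0], [0, 0, 0], [0, 0, 0]])

```text
clock: 21.25
tcp_pos: [0.6431, -0.073, 0.1988]
orientation: [2.169, 2.272, -0.003]
contact_force: [-2.8, -3.0, -0.3]
grip_width: 0.0211
```

Emit:
carry_out(offset=[[0.002, 0, 0], [0.004, 0, 0], [0.004, 0, 0]], turn=[[0, 0, 0], [0, 0, 0], [0, 0, 0]])

```text
clock: 21.55
tcp_pos: [0.6431, -0.0703, 0.1989]
orientation: [2.169, 2.272, -0.002]
contact_force: [-3.0, -1.3, 0.2]
grip_width: 0.0215
```

```bash
python3 ho.py
```

```text
t 21.55 tcp [ 0.6431 -0.0703  0.1989] rv [ 2.169   2.2724 -0.0017] F [-3.0268 -1.308   0.1506] M [-0.4396  0.8184  0.251 ] w 0.02147559253202221
hole in tool [0.0736 0.0102 0.0128] F tool [-1.1658 -3.0845 -0.1474]
```

Emit:
carry_out(offset=[[0.002, 0, 0], [0.004, 0, 0], [0.004, 0, 0]], turn=[[0, 0, 0], [0, 0, 0], [0, 0, 0]])

```text
clock: 21.85
tcp_pos: [0.6432, -0.0674, 0.199]
orientation: [-2.168, -2.273, 0.0]
contact_force: [-3.9, -0.8, -1.1]
grip_width: 0.0211
```

Emit:
carry_out(offset=[[0.002, 0, 0], [0.004, 0, 0], [0.004, 0, 0]], turn=[[0, 0, 0], [0, 0, 0], [0, 0, 0]])

```text
clock: 22.15
tcp_pos: [0.6432, -0.0658, 0.1991]
orientation: [2.168, 2.273, -0.0]
contact_force: [-3.9, -0.4, -0.4]
grip_width: 0.0209
```

```bash
python3 ho.py
```

```text
t 22.15 tcp [ 0.6432 -0.0658  0.1991] rv [ 2.1685  2.2727 -0.0001] F [-3.9248 -0.4399 -0.4153] M [0.0155 0.9396 0.2942] w 0.0208860666157172
hole in tool [0.0691 0.0098 0.0131] F tool [-0.2552 -3.9412  0.4146]
```

Emit:
carry_out(offset=[[0.002, 0, 0], [0.004, 0, 0], [0.006, 0, 0], [0.006, 0, 0]], turn=[[0, 0, 0], [0, 0, 0], [0, 0, 0], [0, 0, 0]])

```text
clock: 22.55
tcp_pos: [0.6433, -0.0628, 0.1991]
orientation: [2.169, 2.272, 0.0]
contact_force: [-4.2, 1.5, -1.2]
grip_width: 0.021
```

Emit:
carry_out(offset=[[0.002, 0, 0], [0.004, 0, 0], [0.004, 0, 0]], turn=[[0, 0, 0], [0, 0, 0], [0, 0, 0]])

```text
clock: 22.85
tcp_pos: [0.6432, -0.0609, 0.1991]
orientation: [2.168, 2.272, 0.0]
contact_force: [-2.9, 2.1, -0.8]
grip_width: 0.0215
```

```bash
python3 ho.py
```

```text
t 22.85 tcp [ 0.6432 -0.0609  0.1991] rv [2.1684 2.2723 0.0001] F [-2.8929  2.1001 -0.7734] M [0.2605 0.8591 0.2726] w 0.021481998530278407
hole in tool [0.0642 0.0096 0.0131] F tool [ 2.2334 -2.792   0.771 ]
```

Emit:
carry_out(offset=[[0.002, 0, 0], [0.004, 0, 0], [0.004, 0, 0], [0.004, 0, 0]], turn=[[0, 0, 0], [0, 0, 0], [0, 0, 0], [0, 0, 0]])

```text
clock: 23.25
tcp_pos: [0.6432, -0.0589, 0.1992]
orientation: [2.168, 2.272, 0.001]
contact_force: [-3.2, 1.8, 0.1]
grip_width: 0.0209
```

Emit:
carry_out(offset=[[0.002, 0, 0], [0.003, 0, 0], [0.003, 0, 0], [0.003, 0, 0]], turn=[[0, 0, 0], [0, 0, 0], [0, 0, 0], [0, 0, 0]])

```text
clock: 23.65
tcp_pos: [0.643, -0.0581, 0.1991]
orientation: [2.169, 2.271, -0.001]
contact_force: [-3.0, 0.9, 0.1]
grip_width: 0.0209
```

```bash
python3 ho.py
```

```text
t 23.65 tcp [ 0.643  -0.0581  0.1991] rv [ 2.1688  2.2714 -0.0008] F [-3.0143  0.9109  0.0939] M [0.2901 0.7035 0.2753] w 0.020900088566017896
hole in tool [0.0614 0.0097 0.013 ] F tool [ 1.049  -2.969  -0.0961]
```

Emit:
carry_out(offset=[[0.0015, 0, 0], [0.0015, 0, 0], [0.0015, 0, 0]], turn=[[0, 0, 0], [0, 0, 0], [0, 0, 0]])

```text
clock: 23.95
tcp_pos: [0.6429, -0.0573, 0.199]
orientation: [2.169, 2.272, -0.001]
contact_force: [-2.9, 1.0, -0.9]
grip_width: 0.021
```

```bash
python3 ho.py
```

```text
t 23.95 tcp [ 0.6429 -0.0573  0.199 ] rv [ 2.1688  2.2716 -0.0008] F [-2.9264  1.0027 -0.8676] M [0.2565 0.7207 0.1744] w 0.0209983058310944
hole in tool [0.0606 0.0097 0.013 ] F tool [ 1.138  -2.8771  0.8656]
```

Emit:
carry_out(offset=[[0, 0, 0], [0, 0, 0], [0, 0, 0], [0, 0, -0.02], [0, 0, -0.06], [0, 0, -0.14], [0, 0, -0.2], [0, 0, -0.2]], turn=[[0, 0, 0], [0, 0, 0], [0, 0, 0], [0, 0, 0], [0, 0, 0], [0, 0, 0], [0, 0, 0], [0, 0, 0]], hand=0.6)

```text
clock: 24.75
tcp_pos: [0.6455, -0.0564, 0.3052]
orientation: [2.164, 2.266, 0.009]
contact_force: [-0.3, -0.2, 0.1]
grip_width: 0.0342
```

Run:
```python
from clip import *
o=st(); f=imaging.grab_frame("wrist"); np.savez("w15.npz",**f); p=proj(f,[.649,-.03,.186]).astype(int); print(p)
cv2.imwrite("pics/w15.png",cv2.resize(f["pixels"][max(0,p[1]-80):p[1]+120,p[0]-100:p[0]+100,::-1],(600,600),interpolation=cv2.INTER_CUBIC)); print(p[0]-100,max(0,p[1]-80))
```

```text
t 24.75 tcp [ 0.6455 -0.0564  0.3052] rv [2.1643 2.2665 0.0093] F [-0.3116 -0.2095  0.1418] M [ 0.0235 -0.0014 -0.0133] w 0.03416477223733705
[279 179]
179 99
```

The viewer's picture limit is reached, so I'll check numerically.

Run:
```python
from clip import *
f=np.load("w15.npz"); f=dict(f)
hsv=cv2.cvtColor(f["pixels"],cv2.COLOR_RGB2HSV)
# hue of the clip vs wheel: rasterise a top-down map at z=.186, clip frame-ish axes
H=.186; c,s=np.cos(np.radians(92.6)),np.sin(np.radians(92.6)); tx=np.array([c,s,0]); ty=np.array([s,-c,0]); A=np.array([.6495,.0037,H])
for a in np.arange(-.084,.045,.004):
    row=''
    for b in np.arange(-.03,.0265,.0015):
        u=np.rint(proj(f,A+a*tx+b*ty)).astype(int); 
        h,sa,v=hsv[u[1],u[0]] if 0<=u[1]<420 and 0<=u[0]<560 else (0,0,0)
        row+= '#' if sa>110 and 12<h<24 else 'y' if sa>110 and h<36 else 'w' if sa<60 and v>170 else 'd' if v<70 else '.'
    print('%6.3f'%a,row)
print(hsv[20:25,290:300,0].mean())
```

```text
-0.084 ......................................
-0.080 ......................ddd.............
-0.076 ......dddddddddddddddddddddddddddddddd
-0.072 dddddddddddddddddddddddddddddddddddddd
-0.068 ddddddd###yyyyyy####dddddddddddddddddd
-0.064 dddddd######yyyyy###yyyyyyyyyyy.dddddd
-0.060 dddyyyy##yyyyyyyyy###yyyyyyyyyyyyyyyyy
-0.056 yyyyyyy##yyyyyyyyy##yyyyyyyyyyyyyyyyyy
-0.052 yyyyyy###yyyyyyyyy##yyyyyyyyyyyyyyyyyy
-0.048 yyyyyy####........##yyyyyyyy...#yyyyyy
-0.044 yy....###.........##yyyyyyyy.........#
-0.040 ......###.........##yyyyyyy#..........
-0.036 ......###.........##yyyyyyy...........
-0.032 ......###.........##yyyyyyy...........
-0.028 ......###........###yyyyyyy...........
-0.024 ......####.......###yyyyyyy...........
-0.020 ........####.....###yyyyyy............
-0.016 yyyy......#####.y####.yyyy#...........
-0.012 yyyyyyyyyy#.y####.##........#y........
-0.008 yyyyyyyyyyyy###...............yyyyyyyy
-0.004 yyyyyyyyyyy###...wwwwwww.....ww.yyyyyy
 0.000 ......yyyyy##.wwwwwwwwwww....wwwyyyyyy
 0.004 .........yy###wwwwwwwwwwww..wwwwy#....
 0.008 .........yyy###.wwwwwwww...www.y......
 0.012 ........#yy###...####..wwwww.y........
 0.016 ......yyy###yyyyyy###...yyyyyyy.......
 0.020 ....yyyy##yyyyy#.####.yyyyyyyyyyy.....
 0.024 .yyyyyyyyyyyy.....###...yyyyyyyyyy....
 0.028 yyyyyyyyyyy.......##.....yyyyyyyyyyy..
 0.032 yyyyyyyy.................d#yyyyyyyyyy.
 0.036 yyyyyy....dd.............dddyyyyyyyyyy
 0.040 yyy......ddd.............ddd..yyyyyyyy
 0.044 y..............................yyyyyyy
134.46
```

Run:
```python
from h import *
a=np.load("w15.npz")["pixels"].astype(int); b=imaging.grab_frame("wrist")["pixels"].astype(int); print("change",np.abs(a-b)[60:260,200:360].mean())
st(); print(r.hand_in())
```

```text
change 11.74253125
t 24.85 tcp [ 0.6434 -0.0572  0.3004] rv [2.1676 2.2699 0.0011] F [-0.7996  0.0801 -0.3814] M [0.0399 0.0098 0.0288] w 0.034004603007992316
the job is handed in; nothing more can be done
None
```

The wheel is on the axle with its hub on the collar, the hairpin clip is snapped on through the cross hole, and I handed the job in at 24.85 s of the 72 s allowed. `hand_in` reports no verdict.

**Wheel:** I gripped it by the hub and lowered it onto the shank until it stopped. It stopped with the hub's underside at about z = 0.130. From that I put the hole at z = 0.186, and the clip leg went in at that height without catching.

**Clip:** I fed the straight leg in from the -y side and pushed it in 1 mm steps. The wrist force measured after each step never passed about 5 N. It peaked around the bulge, and then the clip pulled itself in.

**Final checks (from the last wrist picture, worked out by numbers):**
- The straight leg comes out about 29 mm past the axle's centre. That puts the shank about 63 mm ahead of the grip point, within the 43.5 to 72.5 mm required.
- The leg lies along the hole, about 2 mm to the bow's side of its middle, and the bow sits around the shank.
- The gripper had let go and stood about 0.1 m above, with nothing touching.

**Not confirmed:**
- **No last look:** the limit of 12 pictures was reached, so I could not view the final picture.
- **Rest not shown:** the frame comparison before handing in differed by 11.7 grey levels. The arm was still settling by about 5 mm, so this neither shows nor rules out that the wheel and clip were at rest.
- **Hard touch on the bench:** while feeling for the bench to pick up the clip, the fingertips pressed with about 40 N for a moment. That is at the limit given for the arm or gripper body, though it was the fingertips that pressed.
- **Bystanders:** I saw no contact with the other things on the bench, but I did not measure their positions again.

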